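Set the kitchen press on the tin

ROBOT

A 7-joint arm with a two-finger parallel gripper is mounted at the origin on the work surface. World frame = base frame: x ahead of the robot, y to its left, z up, the work surface at z = 0. Lengths are in m, angles in rad, forces in N, time in s.
With the tool pointing down it reaches from about 0.4 to 0.875 m from the base axis. Payload 19.3 kg.
Tool frame: the origin (TCP) lies at the very end of the fingers, on their centre line; the grasp point (between the pads) lies 19 mm behind it; z points along the fingers, y is the line along which they close (so a half turn about z gives the same grasp; the last joint's range is limited). The gripper opens to 85 mm and grips with 20 to 120 N. Pads are 22 mm wide; open, the fingers measure 114 mm over their backs; the gripper's body (76 mm by 85 mm) begins 54 mm behind the grasp point. The pads swing forward as they close: fully open they stand 13 mm farther back than shut.
Start: joints at [1.172, 0.521, -0.036, 1.599, 0.021, 1.021, -0.113], TCP at [0.202, -0.592, 0.231] pointing down, gripper open.
Joint ranges: [-2.91, 2.91], [-0.3, 2.13], [-1.5, 1.42], [0.17, 2.43], [-1.26, 4.41], [0.16, 1.93], [-2.52, 2.52]. Speed limits (rad/s): [1.89, 1.89, 2.39, 2.39, 3.01, 3.01, 3.01].

INTERFACE

Orientations are given as [roll, pitch, yaw] about the fixed x, y, z axes, in that order (R = Rz(yaw) Ry(pitch) Rx(roll)).
In Python, from workcell import observe, grab_frame, job_done gives the robot as it stands.
- The arm moves only by the tool move_arm, never from a script. Its argument "plan" is a list that holds one entry, the list of rows, each a list of 7 numbers: the shift along the tool's x, y, z each as a share of 0.02 m, from -1 to 1, then the turn, a rotation vector about the tool's x, y, z each as a share of 6 degrees, from -1 to 1, then the opening, from -1 (shut) to 1 (fully open). A call has exactly 10 rows; each row shifts and turns the commanded pose from where the row before left it, along the tool's axes as they then stand; what a row does not reach is not made up. A row lasts 1/10 s, in which the tool goes at most 50 mm and 8.59 degrees, less where a joint would pass 70% of its speed; a pose out of reach is approached as far as the arm can. A call with a number of a shift or a turn outside -1 to 1 is refused whole. A call with a gripper value outside its range is refused whole. The fingers move at their own pace and stop on an object; "grip_force" is the grip in N (left out, the last holds). Time passes only in rows, so rows that do not move let the fingers close, or fill a call up. It gives the time, the measured TCP pose, the force, the opening and the grip force at its end, in the units of the state.
- observe(): the state, without advancing time (a new reading comes with each control period).
- grab_frame(name): name is "side" or "top"; returns a dict with "color" (480x640x3 uint8, red, green, blue), "intrinsics" (3x3 intrinsics, pixels), "k1" (the pictures are not rectified: a ray, as slopes to the right and down, at radius r is drawn at 1 + k1 r^2 times it, then the intrinsics apply), "position" and "orientation" of the camera in the world. Camera axes: x right, y down, z forward; pixel columns grow to the right and rows downward; lengths in m; the calibration is good to about 2 mm. A picture is of the moment at which its call begins. There is no depth.
- job_done(): hands the job in; it is judged then, once.
The state is a dict: "clock": time; "qpos": joint angles; "qd": joint speeds; "joint_efforts": joint torques, N m; "position": TCP position; "tool_rot": TCP orientation; "force": force on the tool from outside, world axes, zero at the start; "moment": the same for the moment, N m; "grip_width": finger opening in m; "finger_force": force on a finger pad.
Only numpy, scipy, OpenCV 4.12 (cv2) and the standard library are available. Lean on these libraries where they do the work, as an engineer would, in place of code of your own. Each camera call takes 0.05 s, during which the arm holds its last target. There are 200 camera calls.

TASK

The lid of the steel tin standing under the kitchen press has a new sealing ring that must set under load. Squeeze the trigger against the press's slanting grip to free the arm, keep it squeezed while you bring the arm down until the sprung foot bears on the lid with its spring squeezed about half way, then let go so that the arm stays locked there. Never press the foot right in to its stop, keep the tin standing under the foot, and leave the other things where they are.

Things in the scene. Friction and masses are not known exactly. Their poses are not given: they have to be found in the camera images.
- press: bench press screwed to the counter: upright steel pillar 24 x 30 mm, 425 mm tall, on a small flange. Origin on the pillar axis at counter level, z up; its front looks along its own -x, towards the robot, turned by up to 0.3 rad
- head (a point): middle of the front edge of the wire shelf fixed on top of the pillar, 165 mm in front of the pillar axis, 425 mm up. The shelf (6 to 8 mm thick, 110 mm wide) lies over the grip from here back to the pillar, so the grip must be taken with a tool that leans, not from straight above
- grip (a point): the point to hold, on the sliding arm, 151 mm in front of the pillar axis in its mid-plane: centre of grip and trigger together when squeezed (axes as the press). The black grip bar, 18 mm thick, 26 wide, leans 35 degrees from vertical towards the front: its axis is (-0.574, 0, 0.819). It ends 34 mm beyond this point; the beam's top is 37 mm lower in height
- hinge (a point): hinge of the trigger at the foot of the grip. The trigger is a steel blade 10 mm thick, 22 wide, 68 long on the grip's front lower side. Both are squeezed together along (0.819, 0, 0.574) in press axes: over both, 28 mm when squeezed, about 39 mm at the grip point at rest
- trigger (a joint): trigger angle, rad: about 0 at rest, 0.24 squeezed right up to the grip; sprung, at the grip point 5 N to start it and 9 N when fully squeezed. At rest it brakes the arm on the pillar; squeezed beyond 0.12 the arm is free to slide against some 8 N of rubbing (it weighs about 6 N)
- slide (a joint): how far the arm has been lowered from its top position, m (0 to 0.115); starts anywhere between 0 and 0.025
- foot_pad (a point): centre of the underside of the foot, a round rubber pad 36 mm across hanging under the arm's beam, 85 mm in front of the pillar axis; 150 mm above the counter when slide is 0 and the foot is out, so always above the tin at the start
- foot (a joint): how far the foot's spring is squeezed, m: 0 foot fully out, 0.007 half way, 0.014 pushed in to its stop. The spring gives 3.6 N at the start, 10 N half way, 16 N at the stop
- tin_a: closed round plain steel tin, 65 mm across; the three tins differ in height, 60 to 92 mm (not given: see or feel it); loose, 0.1 to 0.35 kg; origin at the centre of its underside, z up. Any of the three may be the one under the press foot; the other two stand some 160 mm to its left and right, to be left alone
- tin_b: closed round plain steel tin, 65 mm across; the three tins differ in height, 60 to 92 mm (not given: see or feel it); loose, 0.1 to 0.35 kg; origin at the centre of its underside, z up. Any of the three may be the one under the press foot; the other two stand some 160 mm to its left and right, to be left alone
- tin_c: closed round plain steel tin, 65 mm across; the three tins differ in height, 60 to 92 mm (not given: see or feel it); loose, 0.1 to 0.35 kg; origin at the centre of its underside, z up. Any of the three may be the one under the press foot; the other two stand some 160 mm to its left and right, to be left alone
- cup: white ceramic mug, 76 mm across, 75 mm high, loose, standing to the robot's right; origin at the centre of its underside; leave alone
- kettle: aluminium kettle 160 mm across, 210 mm high with its bail handle, loose, standing far to the right; origin at the centre of its underside; leave alone

How it is judged:
On the way, in this order (a step that is already met when the one before it is completed fails the run):
1. the trigger is squeezed while the foot is still clear of the tin (value of joint trigger above 0.15 rad and value of joint foot below 0.001 m), for 0.2 s.
2. with the trigger still squeezed, the foot is brought down on the lid (value of joint trigger above 0.12 rad and value of joint foot above 0.003 m), for 0.1 s.
At the end, for the whole second after the job is handed in: the trigger is let go (below 0.06 rad), the arm stays locked with the foot's spring squeezed by 3.5 to 10.5 mm (a quarter to three quarters of its travel) on the tin's lid, all three tins stand upright within 12 mm of where they stood, and the cup and kettle are within 15 mm of their places (value of joint trigger below 0.06 rad and value of joint foot between 0.0035 and 0.0105 m and value of joint slide below 0.112 m and angle between each of tin_a, tin_b, tin_c's own z axis and vertical below 0.06 rad and distance of each of tin_a, tin_b, tin_c from where it was at the start of the episode below 0.012 m and distance of each of cup, kettle from where it was at the start of the episode below 0.015 m); the robot touches nothing.
It fails at once if the foot is pushed right in to its stop (more than 13 mm) (value of joint foot above 0.013 m).
It fails at once if a tin is tipped or knocked away (angle between any of tin_a, tin_b, tin_c's own z axis and vertical above 0.25 rad or distance of any of tin_a, tin_b, tin_c from where it was at the start of the episode above 0.03 m).
It fails at once if the cup or the kettle is knocked away (distance of any of cup, kettle from where it was at the start of the episode above 0.03 m).
It also fails if it takes over 42 s, if anything falls off the work surface, if the arm or the gripper's body presses on something with over 40 N, if the wrist force passes 120 N, or if a joint passes its speed limit or range.

## Working session

There is one attempt and no reset: what is moved stays moved. The work goes in short steps, Python scripts to look and compute and a tool call to move; the robot and the scene stay as the last step left them, time stands still between calls to the robot, and variables do not carry over. Pictures are saved under pics/ and viewed, at most 10 in all, crops included, and the job is handed in when it is done.

Besides the shell and the picture viewer there is one more tool, called after "Call:" as name(argument=value, ...) on one line, values as JSON. move_arm: Moves the arm, as the interface text tells. Shift numbers are shares of 0.02 m and turn numbers shares of 6 degrees, none past 1 either way. Its arguments: {"type":"object","properties":{"plan":{"type":"array"},"grip_force":{"type":"number"}},"required":["plan"]}

```bash
mkdir -p pics; ls
python3 - <<'E'
from workcell import observe, grab_frame
import cv2,numpy as np,pickle
print(observe())
for n in("side","top"):
    f=grab_frame(n);cv2.imwrite(f"pics/{n}0.png",f["color"][...,::-1]);pickle.dump(f,open(f"{n}0.pkl","wb"))
    print({k:v for k,v in f.items() if k!="color"})
E
```

```text
pics
{'clock': 0.0, 'qpos': array([ 1.17179902,  0.52196833, -0.0363402 ,  1.59998897,  0.02122713,
        1.02113738, -0.11282227]), 'qd': array([ 1.29044143e-03, -5.62018000e-05,  7.73191315e-04,  1.54886370e-04,
        7.71308929e-05,  1.74373056e-04, -2.04075231e-03]), 'joint_efforts': array([-3.59976046e-03, -9.27107191e+01,  1.97787210e+00, -3.69931626e+01,
        1.75708754e-02,  8.12171667e-03,  3.03859508e-05]), 'position': array([ 0.20167095, -0.59121195,  0.23076089]), 'tool_rot': array([-3.14048075e+00,  9.77090180e-05,  3.28790060e-01]), 'force': array([ 0.08910135, -0.49859201,  0.03785889]), 'moment': array([-0.01776854,  0.01718887, -0.07434673]), 'finger_force': 0.0, 'grip_width': 0.08537321676374005}
{'intrinsics': array([[434.73495485,   0.        , 315.31342569],
       [  0.        , 434.73495485, 243.19838393],
       [  0.        ,   0.        ,   1.        ]]), 'k1': -0.09052449711049713, 'position': array([0.17288194, 0.52684714, 0.78743781]), 'orientation': array([-2.20752567,  0.01779858, -2.56246159])}
{'intrinsics': array([[518.06511252,   0.        , 313.30984073],
       [  0.        , 518.06511252, 248.84156076],
       [  0.        ,   0.        ,   1.        ]]), 'k1': -0.14372129434428246, 'position': array([ 0.45935324, -0.06973963,  1.4505063 ]), 'orientation': array([-3.04418786e+00,  2.85799248e-03, -1.59626169e+00])}
```

View pics/side0.png

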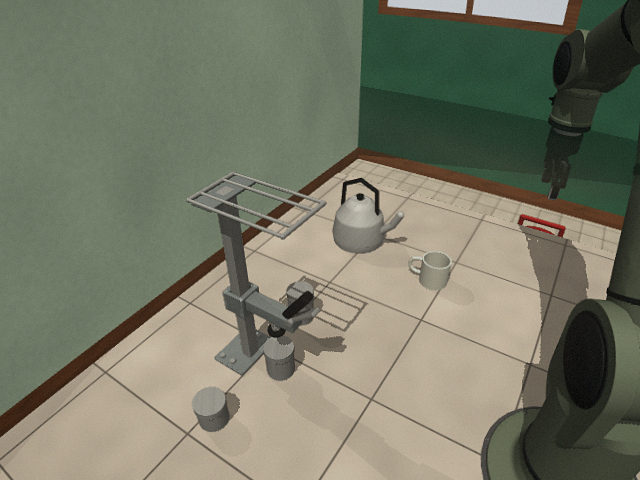

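View pics/top0.png

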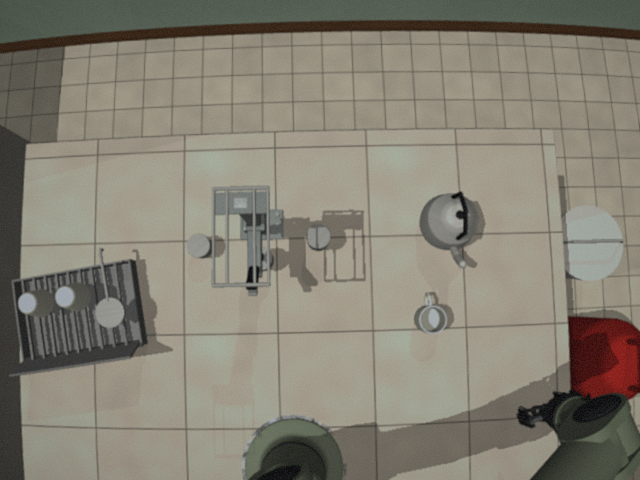

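The side view shows the press pillar at about (238,270), the black grip near (297,303), the shelf at (255,205) and the tin under the foot at (280,358). In the top view the shelf spans (213..270, 187..287), and the grip end shows at (252,285). I'll zoom in for exact pixels.

Run:
```python
import cv2
a=cv2.imread("pics/side0.png")[165:390,180:340]; b=cv2.imread("pics/top0.png")[175:310,185:345]
cv2.imwrite("pics/s1.png",cv2.resize(a[105:225,30:150],None,fx=5,fy=5,interpolation=cv2.INTER_CUBIC))
cv2.imwrite("pics/t1.png",cv2.resize(b,None,fx=4.4,fy=4.4,interpolation=cv2.INTER_CUBIC))
```

```text
(no output)
```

View pics/s1.png

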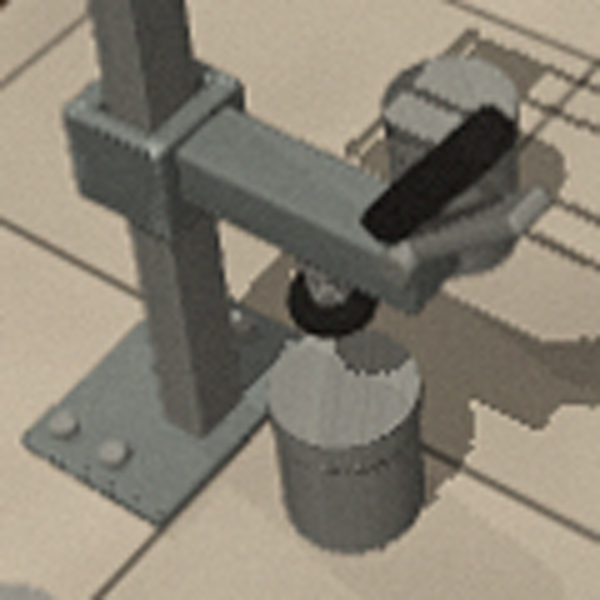

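View pics/t1.png

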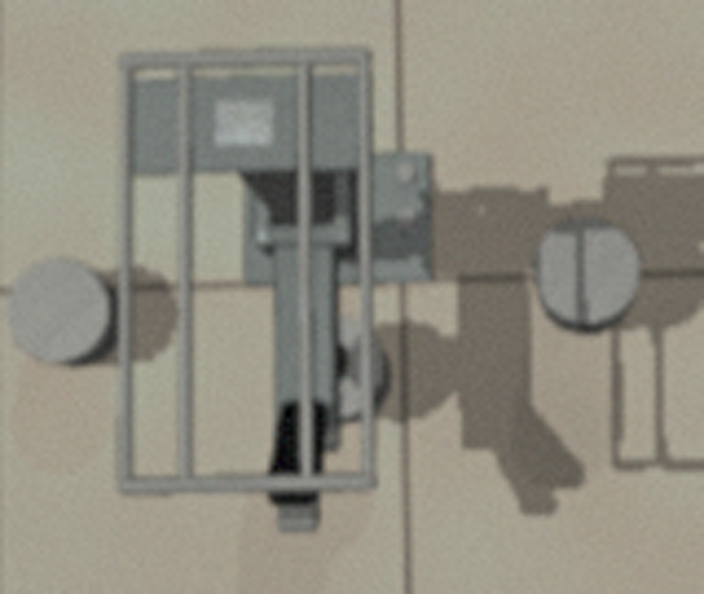

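The side crop shows the black grip's near-side outline from (385,228) to (503,120). The trigger tip is at (535,200), the foot at (332,310), and the lid ellipse is centred near (347,393). The top crop shows the shelf front corners at (125,486) and (372,484) and the rear corners at (125,55) and (370,50). The flange's right edge is at u=432.

```bash
cat > h.py <<'E'
import pickle,numpy as np,cv2
from scipy.spatial.transform import Rotation as Ro
def load(n): return pickle.load(open(n+".pkl","rb"))
def ray(f,uv):
    K=f["intrinsics"];p=(np.array(uv,float)-[K[0,2],K[1,2]])/K[0,0]
    s=p.copy()
    for _ in range(20): s=p/(1+f["k1"]*(s@s))
    return f["position"],Ro.from_euler("xyz",f["orientation"]).apply([s[0],s[1],1])
def onplane(f,uv,n,d):
    o,r=ray(f,uv);n=np.array(n,float);return o+r*(d-n@o)/(n@r)
def onz(f,uv,z): return onplane(f,uv,[0,0,1],z)
def proj(f,P):
    c=Ro.from_euler("xyz",f["orientation"]).inv().apply(np.array(P)-f["position"]);s=c[:2]/c[2]
    return s*(1+f["k1"]*(s@s))*f["intrinsics"][0,0]+f["intrinsics"][:2,2]
E
python3 - <<'E'
from h import *
np.set_printoptions(precision=4,suppress=True)
S,T=load("side0"),load("top0")
t=lambda u,v:(185+u/4.4,175+v/4.4); s=lambda u,v:(210+u/5,270+v/5)
c={k:onz(T,t(*p),.425) for k,p in dict(fl=(125,486),fr=(372,484),rl=(125,55),rr=(370,50)).items()}
for k in c: print(k,c[k])
print("w",np.linalg.norm(c['fl']-c['fr']),"l",np.linalg.norm(c['fl']-c['rl']))
# side view shelf front corners (full image): 
for p in [(325,204),(283,236),(189,199),(235,174)]: print("side shelf",p,onz(S,p,.425))
ax=(c['fl']+c['fr']-c['rl']-c['rr']); ax/=np.linalg.norm(ax)   # press -x
yaw=np.arctan2(-ax[1],-ax[0]);print("yaw",yaw)
head=(c['fl']+c['fr'])/2; org=head-.165*ax; org[2]=0;print("head",head,"org",org)
print("flange",[onz(T,t(*p),.005) for p in [(245,280),(432,280),(432,152)]])
print("flange side",[onz(S,s(*p),.005) for p in [(160,522),(25,440),(300,340)]])
R=Ro.from_euler("z",yaw)
y=R.apply([0,1,0])
for nm,p in dict(gtop=(503,120),gbot=(385,228)).items():
  for off in(0,.013):
    print(nm,off,R.inv().apply(onplane(S,s(*p),y,y@org+off)-org))
print("trig tip",R.inv().apply(onplane(S,s(535,200),y,y@org)-org))
print("foot",R.inv().apply(onplane(S,s(332,315),y,y@org)-org))
for z in(.06,.07,.08,.092):
  print(z,"lid ctr press frame",R.inv().apply(onz(S,s(347,393),z)-org), "lid L/R", np.linalg.norm(onz(S,s(271,390),z)-onz(S,s(421,390),z)))
E
```

```text
fl [0.4916 0.1311 0.425 ]
fr [0.4899 0.0191 0.425 ]
rl [0.6898 0.1301 0.425 ]
rr [0.6886 0.0167 0.425 ]
w 0.11203531763247346 l 0.19822849905513257
side shelf (325, 204) [0.4911 0.0238 0.425 ]
side shelf (283, 236) [0.4956 0.13   0.425 ]
side shelf (189, 199) [0.6923 0.1274 0.425 ]
side shelf (235, 174) [0.6858 0.0203 0.425 ]
yaw -0.008601011416138019
head [0.4908 0.0751 0.425 ] org [0.6558 0.0737 0.    ]
flange [array([0.6348, 0.1347, 0.005 ]), array([0.6317, 0.0147, 0.005 ]), array([0.7145, 0.0131, 0.005 ])]
flange side [array([0.6366, 0.1345, 0.005 ]), array([0.7176, 0.1338, 0.005 ]), array([0.649, 0.019, 0.005])]
gtop 0 [-0.1668  0.      0.2709]
gtop 0.013 [-0.176   0.013   0.2859]
gbot 0 [-0.1098  0.      0.1859]
gbot 0.013 [-0.1207  0.013   0.2033]
trig tip [-0.1794  0.      0.2389]
foot [-0.0779 -0.      0.1174]
0.06 lid ctr press frame [-0.0753 -0.0069  0.06  ] lid L/R 0.06429206438222777
0.07 lid ctr press frame [-0.081  -0.0006  0.07  ] lid L/R 0.06340824911029105
0.08 lid ctr press frame [-0.0867  0.0056  0.08  ] lid L/R 0.06252443383835422
0.092 lid ctr press frame [-0.0934  0.0132  0.092 ] lid L/R 0.06146385551202995
```

Run:
```python
from h import *
np.set_printoptions(precision=4,suppress=True)
S,T=load("side0"),load("top0")
t=lambda u,v:(185+u/4.4,175+v/4.4); s=lambda u,v:(210+u/5,270+v/5)
org=np.array([.6558,.0742,0]);R=Ro.from_euler("z",-.010)
F=lambda P:R.inv().apply(P-org)
for z in(.19,.2,.21,.22,.23):
  print(z,"L",F(onz(S,s(185,182),z)),F(onz(S,s(385,258),z)),"R",F(onz(S,s(228,112),z)),F(onz(S,s(365,185),z)),"top",F(onz(T,t(275,330),z)),F(onz(T,t(333,330),z)))
def tri(a,b):
  o1,d1=ray(S,a);o2,d2=ray(T,b);d1/=np.linalg.norm(d1);d2/=np.linalg.norm(d2)
  k=np.linalg.lstsq(np.c_[d1,-d2],o2-o1,rcond=None)[0];p,q=o1+k[0]*d1,o2+k[1]*d2
  return F((p+q)/2),np.linalg.norm(p-q)
print("trig tip",tri(s(540,200),t(299,525))); print("grip end",tri(s(500,118),t(293,502)))
print("grip low",tri(s(510,145),t(293,502)))
for z in(.22,.23,.24,.25):print("grip edges top",z,F(onz(T,t(271,480),z)),F(onz(T,t(320,480),z)))
```

```text
0.19 L [-0.0322  0.0251  0.19  ] [-0.1217  0.0148  0.19  ] R [-0.0206 -0.0148  0.19  ] [-0.0922 -0.0118  0.19  ] top [-0.0721  0.0171  0.19  ] [-0.0726 -0.0153  0.19  ]
0.2 L [-0.0398  0.0322  0.2   ] [-0.1278  0.0221  0.2   ] R [-0.0284 -0.0071  0.2   ] [-0.0988 -0.0041  0.2   ] top [-0.0731  0.0158  0.2   ] [-0.0736 -0.0163  0.2   ]
0.21 L [-0.0474  0.0393  0.21  ] [-0.1339  0.0293  0.21  ] R [-0.0362  0.0007  0.21  ] [-0.1054  0.0035  0.21  ] top [-0.074   0.0145  0.21  ] [-0.0745 -0.0174  0.21  ]
0.22 L [-0.0551  0.0463  0.22  ] [-0.1401  0.0365  0.22  ] R [-0.044   0.0084  0.22  ] [-0.112   0.0112  0.22  ] top [-0.075   0.0132  0.22  ] [-0.0755 -0.0184  0.22  ]
0.23 L [-0.0627  0.0534  0.23  ] [-0.1462  0.0438  0.23  ] R [-0.0518  0.0162  0.23  ] [-0.1186  0.0189  0.23  ] top [-0.076   0.0119  0.23  ] [-0.0765 -0.0195  0.23  ]
trig tip (array([-0.1811, -0.0015,  0.2392]), np.float64(7.797275031623021e-05))
grip end (array([-0.1678, -0.0013,  0.2718]), np.float64(0.004275407733771611))
grip low (array([-0.1693, -0.001 ,  0.2602]), np.float64(8.359123158619226e-05))
grip edges top 0.22 [-0.1565  0.0158  0.22  ] [-0.1568 -0.0108  0.22  ]
grip edges top 0.23 [-0.1568  0.0144  0.23  ] [-0.1571 -0.0119  0.23  ]
grip edges top 0.24 [-0.1571  0.0131  0.24  ] [-0.1574 -0.013   0.24  ]
grip edges top 0.25 [-0.1574  0.0118  0.25  ] [-0.1577 -0.0141  0.25  ]
```

The measurements agree: press origin is about (0.656, 0.074), yaw about -0.01, squeezed grip point about (0.505, 0.0755, 0.2355), lid height about 0.073 and foot about 0.12. The pregrasp TCP is about (0.44, 0.0755, 0.32), leaning 35°. First I lift and yaw.

Call:
move_arm(plan=[[[0,0,-0.5,0,0,-1,1],[0,0,-0.5,0,0,-1,1],[0,0,-0.5,0,0,-1,1],[0,0,-0.5,0,0,-1,1],[0,0,-0.5,0,0,-1,1],[0,0,-0.5,0,0,-1,1],[0,0,-0.5,0,0,-1,1],[0,0,-0.5,0,0,-1,1],[0,0,-0.5,0,0,-1,1],[0,0,-0.5,0,0,-1,1]]])

```text
clock: 1.1
position: [0.2017, -0.5914, 0.3314]
tool_rot: [-3.141, -0.001, 1.38]
force: [-0.6, -0.2, 0.6]
grip_width: 0.0853
finger_force: 0.0
```

Call:
move_arm(plan=[[[0,0,0,0,0,-0.9,1],[0,0,0,0,0,-0.86,1],[1,0.3,0,0,0,0,1],[1,0.3,0,0,0,0,1],[1,0.3,0,0,0,0,1],[1,0.3,0,0,0,0,1],[1,0.3,0,0,0,0,1],[1,0.3,0,0,0,0,1],[1,0.3,0,0,0,0,1],[1,0.3,0,0,0,0,1]]])

```text
clock: 2.1
position: [0.2515, -0.4311, 0.3311]
tool_rot: [-3.141, -0.0, 1.56]
force: [0.4, -0.5, 0.6]
grip_width: 0.0849
finger_force: 0.0
```

Call:
move_arm(plan=[[[1,0.5,0,0,0,0,1],[1,0.5,0,0,0,0,1],[1,0.5,0,0,0,0,1],[1,0.5,0,0,0,0,1],[1,0.5,0,0,0,0,1],[1,0.5,0,0,0,0,1],[1,0.5,0,0,0,0,1],[1,0.5,0,0,0,0,1],[1,0.5,0,0,0,0,1],[1,0.5,0,0,0,0,1]]])

```text
clock: 3.1
position: [0.3537, -0.2322, 0.3312]
tool_rot: [-3.141, -0.0, 1.56]
force: [-0.1, -0.1, -0.4]
grip_width: 0.0853
finger_force: 0.0
```

Call:
move_arm(plan=[[[0.8,0,0,-0.73,0,0,1],[0.8,0,0,-0.73,0,0,1],[0.8,0,0,-0.73,0,0,1],[0.8,0,0,-0.73,0,0,1],[0.8,0,0,-0.73,0,0,1],[0.8,0,0,-0.73,0,0,1],[0.8,0,0,-0.73,0,0,1],[0.8,0,0,-0.73,0,0,1],[0,0,0,0,0,0,1],[0,0,0,0,0,0,1]]])

```text
clock: 4.1
position: [0.3561, -0.1059, 0.3313]
tool_rot: [2.533, -0.001, 1.562]
force: [-0.6, -0.5, 0.2]
grip_width: 0.0853
finger_force: 0.0
```

```bash
cat > st.py <<'E'
from h import *
from workcell import observe
np.set_printoptions(precision=4,suppress=True)
s=observe();R=Ro.from_euler("xyz",s["tool_rot"]);gp=np.array([.505,.0755,.2355])
Rt=Ro.from_euler("z",-.01)*Ro.from_matrix(np.array([[0,1,0],[.819,0,.574],[.574,0,-.819]]).T)
print("q",s["qpos"],"pos",s["position"],"F",s["force"],"M",s["moment"],"w",s["grip_width"],s["finger_force"])
print("err turn tool (deg)",np.degrees((R.inv()*Rt).as_rotvec()))
g=s["position"]-.019*R.as_matrix()[:,2]
print("to gp in target axes (m)",Rt.inv().apply(gp-g))
E
python3 st.py
```

```text
q [ 0.8523 -0.304  -0.4291  2.4321 -0.7448  0.5255  0.9632] pos [ 0.3561 -0.1059  0.3313] F [-0.6402 -0.5246  0.1559] M [-0.0104  0.624   0.044 ] w 0.08530267875314854 0.0
err turn tool (deg) [-0.1654 -0.0652  0.0085]
to gp in target axes (m) [0.1829 0.0654 0.1818]
```

Call:
move_arm(plan=[[[0.7,0.5,0.5,0,0,0,1],[0.7,0.5,0.5,0,0,0,1],[0.95,0.4,0.4,0,0,0,1],[1,0.4,0.4,0,0,0,1],[1,0.3,0.3,0,0,0,1],[1,0.3,0.3,0,0,0,1],[1,0.3,0.3,0,0,0,1],[1,0.3,0.3,0,0,0,1],[1,0,0.1,0,0,0,1],[0.8,0,0,0,0,0,1]]])

```text
clock: 5.1
position: [0.4427, 0.076, 0.3147]
tool_rot: [2.534, 0.001, 1.56]
force: [-0.3, -0.3, 0.7]
grip_width: 0.0854
finger_force: 0.0
```

```bash
python3 st.py
python3 - <<'E'
from workcell import grab_frame
import cv2,pickle
f=grab_frame("side");pickle.dump(f,open("side1.pkl","wb"))
cv2.imwrite("pics/side1.png",cv2.resize(f["color"][130:400,180:500,::-1],None,fx=2,fy=2,interpolation=cv2.INTER_CUBIC))
E
```

```text
q [ 1.1278 -0.2989 -1.3125  2.3289 -0.4388  0.3174  0.105 ] pos [0.4427 0.076  0.3147] F [-0.3303 -0.2915  0.6547] M [-0.0275  0.6256  0.007 ] w 0.08535896408106099 0.0
err turn tool (deg) [-0.1845  0.0815 -0.0331]
to gp in target axes (m) [0.0001 0.0055 0.1196]
```

View pics/side1.png

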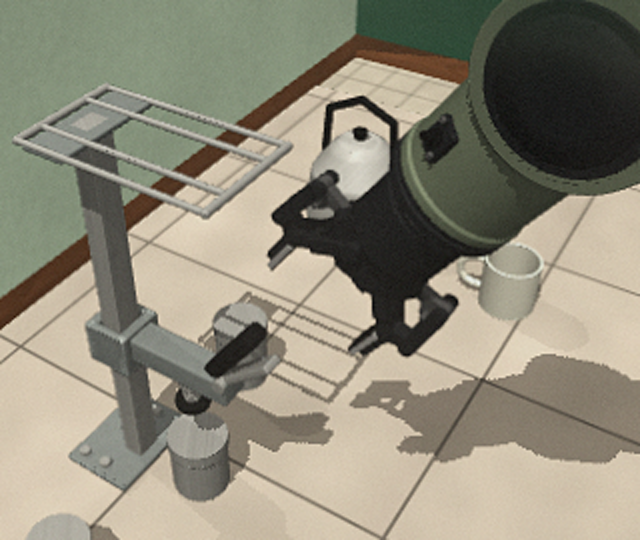

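The gripper points straight at the grip: the fingertip midpoint is at (317,302) and grip plus trigger at (243,362). The shelf clears the wrist. I advance in two steps.

Call:
move_arm(plan=[[[0,0,0.5,0,0,0,1],[0,0,0.5,0,0,0,1],[0,0,0.5,0,0,0,1],[0,0,0.5,0,0,0,1],[0,0,0.5,0,0,0,1],[0,0,0.5,0,0,0,1],[0,0,0.5,0,0,0,1],[0,0,0.5,0,0,0,1],[0,0,0.2,0,0,0,1],[0,0,0,0,0,0,1]]])

```text
clock: 6.15
position: [0.4517, 0.0652, 0.2869]
tool_rot: [2.531, -0.007, 1.566]
force: [-0.4, 0.0, -0.3]
grip_width: 0.0853
finger_force: 0.0
```

```bash
python3 st.py
python3 - <<'E'
from workcell import grab_frame
import cv2,pickle
f=grab_frame("side");pickle.dump(f,open("side2.pkl","wb"))
cv2.imwrite("pics/side2.png",cv2.resize(f["color"][200:350,220:380,::-1],None,fx=4,fy=4,interpolation=cv2.INTER_CUBIC))
E
```

```text
q [ 1.2155 -0.1249 -1.493   2.366   0.2517  0.2054 -0.5531] pos [0.4517 0.0652 0.2869] F [-0.3978  0.0348 -0.2691] M [-0.0435  0.6068  0.016 ] w 0.08532071007064662 0.0
err turn tool (deg) [-0.0292 -0.5096 -0.0012]
to gp in target axes (m) [0.011  0.0141 0.0916]
```

View pics/side2.png

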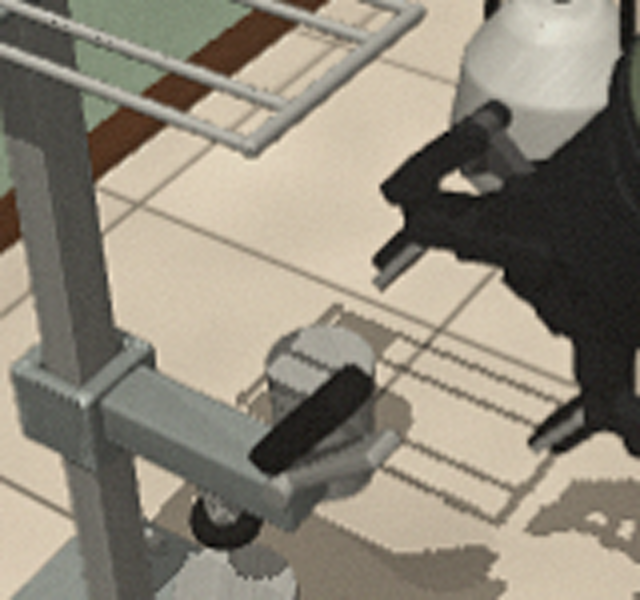

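The arm stalled at the limits of joints 3 and 6, about 90 mm short of the grip, and nothing was touched. I'll fit the kinematics from the recorded poses to find a configuration that works.

```bash
cat > kin.py <<'E'
import numpy as np
from scipy.spatial.transform import Rotation as Ro
from scipy.optimize import least_squares
D=[([1.17179902,.52196833,-.0363402,1.59998897,.02122713,1.02113738,-.11282227],[.20167095,-.59121195,.23076089],[-3.14048075,9.77e-5,.32879006]),
([.8523,-.304,-.4291,2.4321,-.7448,.5255,.9632],[.3561,-.1059,.3313],[2.533,-.001,1.562]),
([1.1278,-.2989,-1.3125,2.3289,-.4388,.3174,.105],[.4427,.076,.3147],[2.534,.001,1.56]),
([1.2155,-.1249,-1.493,2.366,.2517,.2054,-.5531],[.4517,.0652,.2869],[2.531,-.007,1.566])]
def fk(q,p,s,all=False):
    d1,L1,L2,L3,o1,o7,a,b,c,e=p
    R=Ro.identity();P=np.zeros(3);pts=[]
    for i,(ax,k,off,tr) in enumerate([("z",s[0],o1,[0,0,d1]),("y",1,0,[a,b,0]),("z",s[1],0,[0,0,L1]),("y",s[4],0,[c,0,0]),("z",s[2],0,[0,0,L2]),("y",s[5],0,[0,e,0]),("z",s[3],o7,[0,0,L3])]):
        R=R*Ro.from_euler(ax,k*q[i]+off);P=P+R.apply(tr);pts.append(P)
    return (P,R,pts) if all else (P,R)
E
cat > fit.py <<'E'
from kin import *
import itertools,json
def res(p,s):
    o=[]
    for q,x,r in D:
        P,R=fk(q,p,s);o+=[*(P-x)*5,*(Ro.from_euler("xyz",r).inv()*R).as_rotvec()]
    return np.array(o)
out=[]
for s in itertools.product((1,-1),repeat=6):
  for o7 in(0,1.57,3.14,-1.57):
    f=least_squares(res,[.35,.4,.4,.25,0,o7,0,0,0,0],args=(s,),max_nfev=80);out.append((f.cost,s,f.x))
    if f.cost<1e-4:break
out.sort(key=lambda a:a[0])
for o in out[:3]:print(o[0],o[1],np.round(o[2],4))
json.dump([list(out[0][1]),list(out[0][2])],open("kin.json","w"))
E
timeout 500 python3 fit.py
```

```text
0.002247274883541654 (-1, -1, -1, -1, 1, 1) [ 0.2935  0.5098  0.3999  0.3136 -0.0259  1.5481  0.0147 -0.0252 -0.0332
 -0.0172]
0.0022472748835422507 (-1, -1, -1, -1, 1, 1) [ 0.2935  0.5098  0.3999  0.3136 -0.0259  1.5481  0.0147 -0.0252 -0.0332
 -0.0172]
0.002247274883549875 (-1, -1, -1, -1, 1, 1) [ 0.2935  0.5098  0.3999  0.3136 -0.0259  1.5481  0.0147 -0.0252 -0.0332
 -0.0172]
```

```bash
cat > kin2.py <<'E'
from kin import D
import numpy as np
from scipy.spatial.transform import Rotation as Ro
from scipy.optimize import least_squares
AX="zyzyzyz";SG=[-1,1,-1,1,-1,1,-1]
p0=np.zeros((7,4));p0[:,2]=[.29,0,.51,0,.40,0,.31];p0[6,3]=1.55;p0[0,3]=-.02
def fk(q,p,pts=False):
    p=np.reshape(p,(7,4));R=Ro.identity();P=np.zeros(3);L=[]
    for i in range(7):
        R=R*Ro.from_euler(AX[i],SG[i]*q[i]+p[i,3]);P=P+R.apply(p[i,:3]);L.append(P)
    return (P,R,L) if pts else (P,R)
def fit(lam=.02):
    def res(p):
        o=[]
        for q,x,r in D:
            P,R=fk(q,p);o+=[*(P-x)*10,*(Ro.from_euler("xyz",r).inv()*R).as_rotvec()*3]
        return np.array(o+list(lam*(p-p0.ravel())))
    f=least_squares(res,p0.ravel());return f.x,res(f.x)[:24]
lo=np.array([-2.91,-.3,-1.5,.17,-1.26,.16,-2.52]);hi=np.array([2.91,2.13,1.42,2.43,4.41,1.93,2.52])
def ik(p,x,R,q0,m=.03,w=.02):
    f=least_squares(lambda q:np.r_[(fk(q,p)[0]-x)*10,(R.inv()*fk(q,p)[1]).as_rotvec()*3,w*(q-q0)],np.clip(q0,lo+m+.01,hi-m-.01),bounds=(lo+m,hi-m))
    P,Q=fk(f.x,p);return f.x,np.linalg.norm(P-x),np.degrees((R.inv()*Q).magnitude())
if __name__=="__main__":
    np.set_printoptions(precision=3,suppress=True)
    p,r=fit();print(p.reshape(7,4));print(r.reshape(4,6)/[10,10,10,3,3,3])
    np.save("p.npy",p)
E
python3 kin2.py
```

```text
[[-0.001 -0.007  0.293  0.   ]
 [-0.002 -0.007  0.007 -0.   ]
 [-0.002 -0.018  0.517  0.   ]
 [-0.007 -0.018  0.005 -0.   ]
 [-0.001  0.001  0.405 -0.   ]
 [-0.002  0.001 -0.     0.001]
 [-0.008  0.01   0.31   1.571]]
[[ 0.  0. -0. -0.  0. -0.]
 [ 0. -0.  0.  0.  0. -0.]
 [-0. -0. -0. -0. -0.  0.]
 [ 0.  0.  0.  0. -0.  0.]]
```

```bash
cat > srch.py <<'E'
from kin2 import *
np.set_printoptions(precision=2,suppress=True)
p=np.load("p.npy");gp=np.array([.505,.0755,.2355]);rng=np.random.default_rng(0)
qs=[np.array(d[0]) for d in D]+[rng.uniform(lo,hi) for _ in range(6)]
yv=np.array([.819,0,.574])
for phi in range(-70,71,14):
  for fl in(1,-1):
    c,s=np.cos(np.radians(phi)),np.sin(np.radians(phi))
    z=c*np.array([.574,0,-.819])+s*np.array([0,1,0]);y=fl*yv;R=Ro.from_euler("z",-.01)*Ro.from_matrix(np.c_[np.cross(y,z),y,z])
    z=R.as_matrix()[:,2]
    best=None
    for q0 in qs:
      q,e,a=ik(p,gp+.019*z,R,q0,w=.005)
      if e<.006 and a<1:
        ok=[]
        for dx in(-.12*z,np.array([0,0,-.06])):
          q2,e2,a2=ik(p,gp+.019*z+dx,R,q,w=.005);ok.append((e2<.006 and a2<1));
        m=min(np.min(q-lo),np.min(hi-q)); k=(all(ok),m)
        if best is None or k>best[0]: best=(k,q)
    print(phi,fl,best)
E
timeout 570 python3 srch.py
```

```text
-70 1 ((True, np.float64(0.5518053380640389)), array([-1.04,  0.85,  0.42,  1.88,  0.79,  1.33, -1.65]))
-70 -1 ((True, np.float64(0.5500705748902577)), array([-1.27,  0.97,  0.84,  1.88,  0.57,  1.13,  1.77]))
-56 1 ((True, np.float64(0.445945452353921)), array([-0.77,  0.65,  0.01,  1.98,  0.99,  1.33, -1.79]))
-56 -1 ((True, np.float64(0.44678299250824227)), array([-1.01,  0.65,  0.39,  1.98,  0.88,  1.17,  1.52]))
-42 1 ((True, np.float64(0.3538304322765984)), array([-0.13,  0.63, -0.83,  2.08,  1.25,  1.52, -1.91]))
-42 -1 ((True, np.float64(0.33574165635079556)), array([-1.02,  0.51,  0.42,  2.09,  0.95,  0.94,  1.53]))
-28 1 ((True, np.float64(0.2525112711063291)), array([ 0.07,  0.52, -0.97,  2.18,  1.32,  1.27, -1.87]))
-28 -1 ((True, np.float64(0.237478921897476)), array([-1.  ,  0.38,  0.46,  2.19,  1.03,  0.68,  1.55]))
-14 1 ((True, np.float64(0.16949887651821793)), array([ 0.32,  0.44, -1.1 ,  2.26,  1.41,  0.97, -1.82]))
-14 -1 ((True, np.float64(0.16051219889853252)), array([-0.91,  0.28,  0.49,  2.27,  1.11,  0.41,  1.59]))
0 1 ((True, np.float64(0.11388249535280615)
[... 523 characters left out ...]
00020677)), array([ 1.08,  0.66, -1.38,  2.26,  1.24,  0.19,  2.08]))
42 1 ((True, np.float64(0.030000000000000027)), array([ 1.18,  0.89, -1.47,  2.26,  0.72,  0.19, -0.39]))
42 -1 ((True, np.float64(0.09023721084641498)), array([ 1.03,  0.66, -1.15,  2.22, -0.97,  0.25, -1.87]))
56 1 ((True, np.float64(0.10406167179899484)), array([ 1.2 ,  1.02, -1.4 ,  2.2 , -0.21,  0.29,  0.67]))
56 -1 ((True, np.float64(0.2956609818317042)), array([ 1.05,  0.82, -1.11,  2.13, -0.88,  0.47, -1.83]))
70 1 ((True, np.float64(0.1505823863486735)), array([ 0.88,  0.8 , -0.78,  2.1 , -1.11,  0.87,  1.63]))
70 -1 ((True, np.float64(0.3975317970009229)), array([ 1.04,  0.97, -1.07,  2.03, -0.8 ,  0.69, -1.81]))
```

```bash
cat > sim.py <<'E'
from kin2 import *
p=np.load("p.npy")
def jac(q):
    P,R=fk(q,p);J=np.zeros((6,7));h=1e-5
    for i in range(7):
        d=q.copy();d[i]+=h;P2,R2=fk(d,p);J[:3,i]=(P2-P)/h;J[3:,i]=(R2*R.inv()).as_rotvec()/h
    return P,R,J
def step(q,X,Rt,bias=0.0,qm=None,n=12,lam=1e-3):
    q=q.copy()
    for _ in range(n):
        P,R,J=jac(q);e=np.r_[X-P,(Rt*R.inv()).as_rotvec()]
        Ji=J.T@np.linalg.inv(J@J.T+lam**2*np.eye(6));dq=Ji@e
        if qm is not None: dq=dq+bias*(np.eye(7)-Ji@J)@(qm-q)
        q=np.clip(q+dq,lo,hi)
    return q
def run(q,rows,bias=0,qm=None,X=None,R=None,every=10):
    if X is None: X,R=fk(q,p)
    tr=[]
    for k,r in enumerate(rows):
        r=np.array(r,float);X=X+R.apply(r[:3]*.02);R=R*Ro.from_rotvec(np.radians(6)*r[3:6]);q=step(q,X,R,bias,qm)
        tr.append(q)
    return q,X,R,tr
E
cat > t.py <<'E'
from sim import *
np.set_printoptions(precision=2,suppress=True)
A=[[0,0,-.5,0,0,-1]]*10+[[0,0,0,0,0,-.9],[0,0,0,0,0,-.86]]+[[1,.3,0,0,0,0]]*8+[[1,.5,0,0,0,0]]*10+[[.8,0,0,-.73,0,0]]*8
B=[[.7,.5,.5,0,0,0]]*2+[[.95,.4,.4,0,0,0],[1,.4,.4,0,0,0]]+[[1,.3,.3,0,0,0]]*4+[[1,0,.1,0,0,0],[.8,0,0,0,0,0]]
q0=np.array(D[0][0])
print("meas",np.array(D[1][0]),np.array(D[2][0]))
for b,qm in((0,None),(.01,q0),(.05,q0),(.05,(lo+hi)/2)):
    q,X,R,_=run(q0,A,b,qm);q2,*_=run(q,B,b,qm,X,R);print(b,q,q2)
E
python3 t.py
```

```text
meas [ 0.85 -0.3  -0.43  2.43 -0.74  0.53  0.96] [ 1.13 -0.3  -1.31  2.33 -0.44  0.32  0.1 ]
0 [ 0.84 -0.3  -0.42  2.43 -0.74  0.52  0.96] [ 1.15 -0.3  -1.31  2.33 -0.54  0.33  0.2 ]
0.01 [ 0.61 -0.3  -0.26  2.43 -0.61  0.48  0.8 ] [ 0.94 -0.21 -1.22  2.33 -0.01  0.3  -0.33]
0.05 [ 0.44 -0.3  -0.14  2.43 -0.48  0.45  0.67] [ 0.82 -0.17 -1.14  2.33  0.18  0.31 -0.53]
0.05 [-0.26 -0.3   0.33  2.43  0.18  0.45 -0.05] [-0.2  -0.1  -0.28  2.35  0.65  0.42 -1.03]
```

```bash
cat > plan.py <<'E'
from sim import *
np.set_printoptions(precision=2,suppress=True)
gp=np.array([.505,.0755,.2355])
def Rg(phi,fl):
    c,s=np.cos(np.radians(phi)),np.sin(np.radians(phi));z=c*np.array([.574,0,-.819])+s*np.array([0,1,0]);y=fl*np.array([.819,0,.574])
    return Ro.from_euler("z",-.01)*Ro.from_matrix(np.c_[np.cross(y,z),y,z])
def seg(X,R,X2,R2):
    v=R.inv()
    rv=(R.inv()*R2).as_rotvec();n=max(int(np.ceil(np.linalg.norm(X2-X)/.02)),int(np.ceil(np.linalg.norm(rv)/np.radians(6))),1)
    for k in range(1,n+1): yield X+(X2-X)*k/n, R*Ro.from_rotvec(rv*k/n)
blo,bhi=np.array([.491,.015,.413]),np.array([.69,.135,.43])
def clear(q):
    P,R,L=fk(q,p,True);E,W=L[2],L[4];f=np.linspace(0,1,9)[:,None]
    d=lambda a:np.linalg.norm(a-np.clip(a,blo,bhi),axis=1).min()
    return d(E+(W-E)*f),d(W+(P-W)*f*.55),d(W+(P-W)*(.55+.45*f))
def sim(q,wps):
    X,R=fk(q,p);m=9;cl=np.full(3,9.);sp=0;n=0;bad=0
    for X2,R2 in wps:
        for a,b in seg(X,R,X2,R2):
            qn=step(q,a,b,n=4);sp=max(sp,np.max(np.abs(qn-q)/.1/np.array([1.89,1.89,2.39,2.39,3.01,3.01,3.01])));q=qn
            m=min(m,np.min(q-lo),np.min(hi-q));cl=np.minimum(cl,clear(q));n+=1
            if m<.005:return dict(m=m,n=n,q=q,cl=cl,sp=sp,bad=1)
        X,R=X2,R2
    return dict(m=m,n=n,q=q,cl=cl,sp=sp,bad=0)
E
cat > t2.py <<'E'
from plan import *
rng=np.random.default_rng(1);q0=np.array(D[3][0]);X0,R0=fk(q0,p);z0=R0.as_matrix()[:,2]
out=[];import time;t0=time.time()
while time.time()-t0<480:
    phi=rng.choice([-20,-30,-42,-54]);fl=rng.choice([1,-1]);G=Rg(phi,fl);z=G.as_matrix()[:,2]
    mk=lambda y:Ro.from_euler("xyz",[np.pi-rng.uniform(0,.7),0,rng.uniform(-.5,2.2)+y])
    w1=X0-.05*z0;w2=np.array([rng.uniform(.4,.6),rng.uniform(-.3,-.05),rng.uniform(.45,.65)]);w3=np.array([rng.uniform(.35,.6),rng.uniform(.2,.4),rng.uniform(.45,.6)])
    Ra=Ro.from_euler("z",rng.uniform(-.8,.8))*R0 if rng.random()<.7 else mk(0); f=rng.uniform(.3,1);rv=(Ra.inv()*G).as_rotvec();Rb=Ra*Ro.from_rotvec(rv*f)
    wps=[(w1,R0),(w2,Ra),(w3,Rb),(gp-.101*z,G),(gp+.019*z,G),(gp+.019*z-[0,0,.06],G)]
    r=sim(q0+0*q0,wps)
    if r['bad']: continue
    sc=r['m']*1+min(0,r['cl'][0]-.13)*2+min(0,r['cl'][1]-.12)*3+min(0,r['cl'][2]-.065)*3-r['n']*.0005
    out.append((sc,phi,fl,r,wps))
out.sort(key=lambda a:-a[0]);print(len(out))
for o in out[:6]:
    print(round(o[0],3),o[1:4]);print([x[0] for x in o[4][1:3]],[x[1].as_euler("xyz") for x in o[4][1:4]])
import pickle;pickle.dump(out[:6],open("best.pkl","wb"))
E
sed -i 's/lo=np/lo=np/' kin2.py; timeout 560 python3 t2.py
```

```text
689
0.029 (np.int64(-54), np.int64(1), {'m': np.float64(0.06827504505588466), 'n': 78, 'q': array([-0.34,  0.8 , -0.58,  2.  ,  1.21,  1.6 , -2.03]), 'cl': array([0.14, 0.13, 0.07]), 'sp': np.float64(1.6609063032619351), 'bad': 0})
[array([ 0.48, -0.25,  0.51]), array([0.49, 0.32, 0.6 ])] [array([ 2.53, -0.01,  2.2 ]), array([2.55, 0.37, 1.66]), array([2.27, 0.72, 0.89])]
0.022 (np.int64(-54), np.int64(1), {'m': np.float64(0.06827504505588466), 'n': 70, 'q': array([-0.29,  0.83, -0.66,  1.99,  1.24,  1.66, -2.04]), 'cl': array([0.12, 0.13, 0.07]), 'sp': np.float64(1.6609063032619351), 'bad': 0})
[array([ 0.54, -0.28,  0.47]), array([0.38, 0.2 , 0.5 ])] [array([3.02, 0.  , 1.94]), array([2.69, 0.53, 1.41]), array([2.27, 0.72, 0.89])]
0.02 (np.int64(-54), np.int64(-1), {'m': np.float64(0.05998981701193362), 'n': 65, 'q': array([-0.49,  0.71, -0.33,  2.  ,  1.14,  1.44,  1.22]), 'cl': array([0.16, 0.12, 0.06]), 'sp': np.float64(1.6609063032619351), 'bad': 0})
[array([ 0.45, -0.14,  0.52]), array([0.49, 0.3 , 0.52])] [array([ 2.53, -0.01,  2.16]), array([-2.84,  0.01, -3.06]), array([-2.
[... 440 characters left out ...]
float64(0.06374258555584306), 'n': 88, 'q': array([-0.35,  0.74, -0.53,  1.99,  1.2 ,  1.56,  1.18]), 'cl': array([0.14, 0.12, 0.06]), 'sp': np.float64(1.6609063032619351), 'bad': 0})
[array([ 0.49, -0.27,  0.58]), array([0.59, 0.39, 0.46])] [array([ 2.53, -0.01,  1.72]), array([-3.04,  0.22,  2.66]), array([-2.27, -0.72, -2.25])]
0.012 (np.int64(-54), np.int64(1), {'m': np.float64(0.06827504505588466), 'n': 76, 'q': array([-0.34,  0.8 , -0.59,  2.  ,  1.21,  1.6 , -2.03]), 'cl': array([0.14, 0.12, 0.06]), 'sp': np.float64(1.6609063032619351), 'bad': 0})
[array([ 0.56, -0.28,  0.48]), array([0.37, 0.28, 0.48])] [array([3.03, 0.  , 1.67]), array([2.86, 0.31, 1.49]), array([2.27, 0.72, 0.89])]
```

```bash
cat > rows.py <<'E'
from plan import *
from workcell import observe
def gen(wps,steps=None,hold=1.0,lead=.02,rnd=.05):
    """wps: (X,R,n rows). rounded rows in tool axes"""
    s=observe();q=s["qpos"].copy();X=s["position"].copy();R=Ro.from_euler("xyz",s["tool_rot"])
    off=X-fk(q,p)[0];m=9;cl=np.full(3,9.);sp=[];rows=[]
    for X2,R2,n in wps:
        Xs,Rs=X,R;rv=(Rs.inv()*R2).as_rotvec()
        n=n or max(int(np.ceil(np.linalg.norm(X2-Xs)/.019)),int(np.ceil(np.linalg.norm(rv)/np.radians(5.8))),1)
        for k in range(1,n+1):
            a,b=Xs+(X2-Xs)*k/n,Rs*Ro.from_rotvec(rv*k/n)
            r=np.r_[R.inv().apply(a-X)/.02,(R.inv()*b).as_rotvec()/np.radians(6)];r=np.clip(np.round(r/rnd)*rnd,-1,1)
            X=X+R.apply(r[:3]*.02);R=R*Ro.from_rotvec(np.radians(6)*r[3:])
            qn=step(q,X-off,R,n=6);sp.append(np.max(np.abs(qn-q)/.1/np.array([1.89,1.89,2.39,2.39,3.01,3.01,3.01])));q=qn
            m=min(m,np.min(q-lo),np.min(hi-q));cl=np.minimum(cl,clear(q));rows.append([float(round(v,2))+0. for v in r])
    print("n",len(rows),"margin %.3f"%m,"clear",cl,"speed",np.array(sp),"q",q,"end",X)
    return rows
E
cat > t3.py <<'E'
from rows import *
s=observe();X0=s["position"];R0=Ro.from_euler("xyz",s["tool_rot"]);z0=R0.as_matrix()[:,2]
G=Rg(-54,-1);z=G.as_matrix()[:,2];E=lambda *a:Ro.from_euler("xyz",a)
r=gen([(X0-.05*z0,R0,5),(np.array([.45,-.14,.56]),E(2.53,-.01,2.16),None),(np.array([.49,.30,.56]),E(-2.84,.01,-3.06),None),(gp-.101*z,G,None)])
for i,x in enumerate(r):print(i,x)
gen([(X0-.05*z0,R0,5),(np.array([.45,-.14,.56]),E(2.53,-.01,2.16),None),(np.array([.49,.30,.56]),E(-2.84,.01,-3.06),None),(gp-.101*z,G,None),(gp+.019*z,G,None),(gp+.019*z-[0,0,.06],G,None)])
E
python3 t3.py
```

```text
n 63 margin 0.000 clear [0.26 0.13 0.06] speed [1.02 0.75 0.55 0.41 0.32 0.7  0.61 0.5  0.39 0.37 0.35 0.31 0.3  0.26
 0.23 0.23 0.22 0.23 0.22 0.21 0.23 0.23 0.16 0.16 0.15 0.16 0.17 0.16
 0.16 0.15 0.15 0.15 0.16 0.15 0.17 0.17 0.18 0.19 0.19 0.21 0.2  0.21
 0.21 0.23 0.23 0.29 0.2  0.22 0.2  0.2  0.21 0.22 0.21 0.21 0.21 0.24
 0.21 0.23 0.23 0.22 0.21 0.23 0.21] q [-0.63  0.56 -0.4   1.85  0.96  1.68  1.38] end [0.47 0.16 0.28]
0 [0.0, 0.0, -0.5, 0.0, 0.0, 0.0]
1 [0.0, 0.0, -0.5, 0.0, 0.0, 0.0]
2 [0.0, 0.0, -0.5, 0.0, 0.0, 0.0]
3 [0.0, 0.0, -0.5, 0.0, 0.0, 0.0]
4 [0.0, 0.0, -0.5, 0.0, 0.0, 0.0]
5 [-0.6, 0.45, -0.5, 0.0, 0.2, -0.25]
6 [-0.6, 0.45, -0.55, 0.0, 0.2, -0.3]
7 [-0.6, 0.45, -0.55, 0.0, 0.2, -0.25]
8 [-0.6, 0.4, -0.55, 0.0, 0.15, -0.3]
9 [-0.6, 0.4, -0.55, 0.0, 0.2, -0.25]
10 [-0.6, 0.35, -0.6, 0.0, 0.2, -0.3]
11 [-0.6, 0.35, -0.55, 0.0, 0.2, -0.25]
12 [-0.6, 0.35, -0.6, 0.0, 0.2, -0.3]
13 [-0.6, 0.35, -0.65, 0.0, 0.2, -0.25]
14 [-0.6, 0.3, -0.6, 0.05, 0.2, -0.25]
15 [-0.6, 0.3, -0.65, 0.0, 0.15, -0.3]
16 [-0.55, 0.25, -0.65, 0.0, 0.2, -0.25]
17 [-0.6, 0.25, -0.65, 0.0, 0
[... 1537 characters left out ...]
0.5, 0.1, -0.6]
58 [-0.1, 0.4, 0.85, 0.45, 0.05, -0.6]
59 [-0.1, 0.4, 0.8, 0.45, 0.1, -0.6]
60 [-0.2, 0.45, 0.8, 0.45, 0.1, -0.6]
61 [-0.15, 0.45, 0.75, 0.45, 0.05, -0.6]
62 [-0.25, 0.5, 0.75, 0.45, 0.1, -0.6]
n 74 margin 0.000 clear [0.16 0.12 0.06] speed [1.02 0.75 0.55 0.41 0.32 0.7  0.61 0.5  0.39 0.37 0.35 0.31 0.3  0.26
 0.23 0.23 0.22 0.23 0.22 0.21 0.23 0.23 0.16 0.16 0.15 0.16 0.17 0.16
 0.16 0.15 0.15 0.15 0.16 0.15 0.17 0.17 0.18 0.19 0.19 0.21 0.2  0.21
 0.21 0.23 0.23 0.29 0.2  0.22 0.2  0.2  0.21 0.22 0.21 0.21 0.21 0.24
 0.21 0.23 0.23 0.22 0.21 0.23 0.21 0.11 0.11 0.11 0.11 0.11 0.11 0.11
 0.14 0.14 0.15 0.15] q [-0.5   0.71 -0.32  2.    1.14  1.44  1.22] end [0.51 0.06 0.17]
```

Call:
move_arm(plan=[[[0,0,-0.3,0,0,0,1],[0,0,-0.3,0,0,0,1],[0,0,-0.4,0,0,0,1],[0,0,-0.5,0,0,0,1],[0,0,-0.5,0,0,0,1],[0,0,-0.5,0,0,0,1],[-0.3,0.2,-0.3,0,0.1,-0.15,1],[-0.6,0.45,-0.5,0,0.2,-0.25,1],[-0.6,0.45,-0.55,0,0.2,-0.3,1],[-0.6,0.45,-0.55,0,0.2,-0.25,1]]])

```text
clock: 7.2
position: [0.4284, 0.0238, 0.3781]
tool_rot: [2.526, -0.013, 1.693]
force: [0.0, 0.5, -0.2]
grip_width: 0.0855
finger_force: 0.0
```

```bash
cat > t4.py <<'E'
from rows import *
s=observe();print(s["qpos"],s["position"],s["tool_rot"])
G=Rg(-54,-1);z=G.as_matrix()[:,2];E=lambda *a:Ro.from_euler("xyz",a)
r=gen([(np.array([.45,-.14,.56]),E(2.53,-.01,2.16),None),(np.array([.49,.30,.56]),E(-2.84,.01,-3.06),None),(gp-.101*z,G,None)])
for i,x in enumerate(r):print(i,x)
E
python3 t4.py
```

```text
[ 0.32 -0.26 -0.42  2.28 -0.25  0.49  0.18] [0.43 0.02 0.38] [ 2.53 -0.01  1.69]
n 54 margin 0.000 clear [0.27 0.16 0.07] speed [0.42 0.35 0.33 0.27 0.28 0.25 0.23 0.24 0.23 0.22 0.22 0.26 0.23 0.16
 0.17 0.16 0.16 0.17 0.16 0.17 0.16 0.15 0.15 0.15 0.16 0.17 0.17 0.17
 0.19 0.19 0.2  0.2  0.21 0.2  0.22 0.22 0.28 0.2  0.22 0.2  0.19 0.24
 0.2  0.21 0.24 0.21 0.21 0.22 0.21 0.22 0.22 0.22 0.21 0.22] q [-0.64  0.56 -0.4   1.86  0.95  1.67  1.37] end [0.47 0.16 0.28]
0 [-0.65, 0.4, -0.55, 0.0, 0.2, -0.3]
1 [-0.6, 0.4, -0.6, 0.0, 0.2, -0.25]
2 [-0.65, 0.4, -0.6, 0.0, 0.2, -0.3]
3 [-0.6, 0.35, -0.65, 0.05, 0.2, -0.25]
4 [-0.6, 0.35, -0.6, 0.0, 0.2, -0.3]
5 [-0.65, 0.3, -0.65, 0.0, 0.15, -0.3]
6 [-0.6, 0.3, -0.65, 0.0, 0.2, -0.25]
7 [-0.6, 0.3, -0.65, 0.0, 0.2, -0.3]
8 [-0.6, 0.25, -0.7, 0.0, 0.2, -0.3]
9 [-0.6, 0.25, -0.7, 0.0, 0.2, -0.25]
10 [-0.6, 0.2, -0.7, 0.0, 0.2, -0.3]
11 [-0.6, 0.25, -0.7, 0.05, 0.2, -0.3]
12 [-0.55, 0.15, -0.7, 0.0, 0.2, -0.25]
13 [0.7, 0.45, 0.35, 0.35, 0.05, -0.45]
14 [0.7, 0.55, 0.3, 0.3, 0.05, -0.4]
15 [0.65, 0.55, 0.3, 0.35, 0.1, -0.45]
16 [0.65, 0.6, 0.3, 
[... 746 characters left out ...]
 -0.4]
36 [-0.1, 0.9, -0.25, 0.35, 0.1, -0.45]
37 [0.1, -0.15, 0.9, 0.45, 0.1, -0.6]
38 [0.1, -0.1, 0.9, 0.45, 0.05, -0.6]
39 [0.1, -0.05, 0.9, 0.45, 0.1, -0.6]
40 [0.05, -0.05, 0.9, 0.45, 0.1, -0.55]
41 [0.1, 0.05, 0.95, 0.45, 0.05, -0.6]
42 [0.05, 0.1, 0.9, 0.45, 0.1, -0.6]
43 [0.05, 0.1, 0.9, 0.45, 0.1, -0.6]
44 [0.05, 0.2, 0.9, 0.5, 0.05, -0.6]
45 [0.0, 0.2, 0.9, 0.45, 0.1, -0.6]
46 [0.0, 0.3, 0.85, 0.45, 0.1, -0.6]
47 [-0.05, 0.3, 0.85, 0.45, 0.05, -0.6]
48 [-0.1, 0.35, 0.85, 0.45, 0.1, -0.55]
49 [-0.05, 0.35, 0.85, 0.45, 0.1, -0.6]
50 [-0.15, 0.4, 0.8, 0.45, 0.05, -0.6]
51 [-0.15, 0.45, 0.8, 0.45, 0.1, -0.6]
52 [-0.2, 0.45, 0.75, 0.45, 0.1, -0.6]
53 [-0.25, 0.5, 0.75, 0.45, 0.05, -0.6]
```

Call:
move_arm(plan=[[[-0.65,0.4,-0.55,0,0.2,-0.3,1],[-0.6,0.4,-0.6,0,0.2,-0.25,1],[-0.65,0.4,-0.6,0,0.2,-0.3,1],[-0.6,0.35,-0.65,0,0.2,-0.25,1],[-0.6,0.35,-0.6,0,0.2,-0.3,1],[-0.65,0.3,-0.65,0,0.2,-0.3,1],[-0.6,0.3,-0.65,0,0.2,-0.25,1],[-0.6,0.3,-0.65,0,0.2,-0.3,1],[-0.6,0.25,-0.7,0,0.2,-0.3,1],[-0.6,0.25,-0.7,0,0.2,-0.25,1]]])

```text
clock: 8.2
position: [0.445, -0.1015, 0.5199]
tool_rot: [2.516, -0.012, 2.056]
force: [-0.4, 0.1, -0.1]
grip_width: 0.0858
finger_force: 0.0
```

Call:
move_arm(plan=[[[-0.6,0.2,-0.7,0,0.2,-0.3,1],[-0.6,0.25,-0.7,0.05,0.2,-0.3,1],[-0.55,0.15,-0.7,0,0.2,-0.25,1],[0.7,0.45,0.35,0.35,0.05,-0.45,1],[0.7,0.55,0.3,0.3,0.05,-0.4,1],[0.65,0.55,0.3,0.35,0.1,-0.45,1],[0.65,0.6,0.3,0.3,0.05,-0.45,1],[0.6,0.6,0.3,0.35,0.05,-0.4,1],[0.6,0.7,0.25,0.3,0.05,-0.45,1],[0.55,0.7,0.25,0.35,0.05,-0.45,1]]])

```text
clock: 9.2
position: [0.4609, -0.0091, 0.5599]
tool_rot: [2.779, 0.1, 2.468]
force: [0.2, -1.4, -0.9]
grip_width: 0.0854
finger_force: 0.0
```

```bash
sed -i 's/(np.array(\[.45,-.14,.56\]),E(2.53,-.01,2.16),None),//' t4.py; python3 t4.py
```

```text
[ 0.01 -0.1   0.04  1.63 -0.24  1.33  0.99] [ 0.46 -0.01  0.56] [2.78 0.1  2.47]
n 34 margin 0.000 clear [0.27 0.17 0.09] speed [0.16 0.15 0.15 0.15 0.15 0.17 0.16 0.19 0.19 0.18 0.2  0.22 0.2  0.22
 0.23 0.22 0.29 0.2  0.22 0.2  0.2  0.21 0.22 0.21 0.21 0.22 0.21 0.21
 0.23 0.23 0.21 0.22 0.22 0.21] q [-0.64  0.57 -0.4   1.84  0.95  1.69  1.37] end [0.47 0.16 0.28]
0 [0.5, 0.75, 0.2, 0.35, 0.05, -0.45]
1 [0.45, 0.75, 0.2, 0.3, 0.05, -0.4]
2 [0.45, 0.8, 0.2, 0.35, 0.1, -0.45]
3 [0.4, 0.8, 0.15, 0.35, 0.05, -0.4]
4 [0.35, 0.85, 0.15, 0.3, 0.05, -0.45]
5 [0.3, 0.85, 0.1, 0.35, 0.05, -0.4]
6 [0.25, 0.85, 0.05, 0.3, 0.1, -0.45]
7 [0.25, 0.9, 0.05, 0.35, 0.05, -0.45]
8 [0.2, 0.85, 0.0, 0.35, 0.05, -0.4]
9 [0.15, 0.9, 0.0, 0.3, 0.05, -0.45]
10 [0.1, 0.9, -0.05, 0.35, 0.1, -0.4]
11 [0.1, 0.95, -0.1, 0.35, 0.05, -0.45]
12 [0.0, 0.9, -0.1, 0.3, 0.05, -0.4]
13 [0.0, 0.9, -0.15, 0.35, 0.05, -0.45]
14 [-0.05, 0.9, -0.15, 0.3, 0.1, -0.45]
15 [-0.05, 0.85, -0.2, 0.35, 0.05, -0.4]
16 [-0.15, 0.9, -0.25, 0.35, 0.05, -0.45]
17 [0.1, -0.15, 0.9, 0.45, 0.1, -0.6]
18 [0.1, -0.1, 0.9, 0.45, 0.05, -0.6]
19 [0.1, -0.05, 0.9, 0.45, 0.1, -0.6]
20 [0.1, 0.0, 0.9, 0.45, 0.1, -0.55]
21 [0.05, 0.0, 0.95, 0.45, 0.1, -0.6]
22 [0.05, 0.1, 0.9, 0.45, 0.05, -0.6]
23 [0.05, 0.15, 0.9, 0.45, 0.1, -0.6]
24 [0.05, 0.2, 0.9, 0.45, 0.1, -0.6]
25 [0.0, 0.2, 0.9, 0.45, 0.05, -0.6]
26 [0.0, 0.25, 0.85, 0.45, 0.1, -0.6]
27 [-0.05, 0.3, 0.85, 0.45, 0.1, -0.6]
28 [-0.05, 0.35, 0.85, 0.5, 0.1, -0.55]
29 [-0.1, 0.4, 0.85, 0.45, 0.05, -0.6]
30 [-0.1, 0.4, 0.8, 0.45, 0.1, -0.6]
31 [-0.15, 0.45, 0.8, 0.45, 0.1, -0.6]
32 [-0.2, 0.45, 0.75, 0.45, 0.05, -0.6]
33 [-0.25, 0.5, 0.75, 0.45, 0.1, -0.6]
```

Run:
```python
from rows import *
G=Rg(-54,-1);z=G.as_matrix()[:,2];E=lambda *a:Ro.from_euler("xyz",a)
for w in ([.49,.3,.56],[.54,.3,.56],[.54,.28,.52],[.58,.25,.54]):
    gen([(np.array(w),E(-2.84,.01,-3.06),None)])
    print(w);r=gen([(np.array(w),E(-2.84,.01,-3.06),None),(gp-.101*z,G,None)])
```

```text
n 17 margin 0.000 clear [0.43 0.27 0.13] speed [0.16 0.15 0.15 0.15 0.15 0.17 0.16 0.19 0.19 0.18 0.2  0.22 0.2  0.22
 0.23 0.22 0.29] q [-0.58  0.42 -0.35  0.98  0.38  1.93  0.84] end [0.49 0.3  0.56]
[0.49, 0.3, 0.56]
n 34 margin 0.000 clear [0.27 0.17 0.09] speed [0.16 0.15 0.15 0.15 0.15 0.17 0.16 0.19 0.19 0.18 0.2  0.22 0.2  0.22
 0.23 0.22 0.29 0.2  0.22 0.2  0.2  0.21 0.22 0.21 0.21 0.22 0.21 0.21
 0.23 0.23 0.21 0.22 0.22 0.21] q [-0.64  0.57 -0.4   1.84  0.95  1.69  1.37] end [0.47 0.16 0.28]
n 17 margin 0.000 clear [0.4  0.26 0.13] speed [0.16 0.15 0.15 0.16 0.16 0.17 0.18 0.18 0.2  0.2  0.22 0.24 0.23 0.24
 0.28 0.3  0.32] q [-0.6   0.5  -0.27  0.84  0.39  1.93  0.93] end [0.54 0.3  0.56]
[0.54, 0.3, 0.56]
n 34 margin 0.000 clear [0.28 0.16 0.09] speed [0.16 0.15 0.15 0.16 0.16 0.17 0.18 0.18 0.2  0.2  0.22 0.24 0.23 0.24
 0.28 0.3  0.32 0.26 0.28 0.24 0.25 0.24 0.26 0.25 0.24 0.26 0.24 0.25
 0.25 0.26 0.23 0.24 0.24 0.23] q [-0.71  0.56 -0.31  1.85  0.93  1.65  1.39] end [0.47 0.16 0.28]
n 16 margin 0.057 clear [0.39 0.24 0.11] speed [0.16 0.15 0.15 0.16 0.17 0.17 0.18 0
[... 198 characters left out ...]
6 0.17 0.17 0.18 0.2  0.19 0.2  0.24 0.22 0.21 0.25
 0.24 0.24 0.19 0.22 0.2  0.22 0.21 0.25 0.24 0.24 0.23 0.25 0.25 0.25
 0.24 0.25 0.24] q [-0.64  0.57 -0.4   1.84  0.95  1.69  1.37] end [0.47 0.16 0.28]
n 16 margin 0.009 clear [0.38 0.25 0.12] speed [0.15 0.14 0.14 0.15 0.18 0.18 0.18 0.2  0.2  0.21 0.24 0.22 0.24 0.26
 0.26 0.29] q [-0.5   0.5  -0.26  0.89  0.39  1.92  1.02] end [0.58 0.25 0.54]
[0.58, 0.25, 0.54]
n 32 margin 0.009 clear [0.28 0.16 0.07] speed [0.15 0.14 0.14 0.15 0.18 0.18 0.18 0.2  0.2  0.21 0.24 0.22 0.24 0.26
 0.26 0.29 0.24 0.26 0.25 0.26 0.25 0.25 0.25 0.26 0.25 0.24 0.26 0.23
 0.26 0.25 0.23 0.24] q [-0.67  0.57 -0.36  1.84  0.94  1.67  1.38] end [0.47 0.16 0.28]
```

```bash
cat > t4.py <<'E'
from rows import *
import sys
s=observe();print(s["qpos"],s["position"],s["tool_rot"])
G=Rg(-54,-1);z=G.as_matrix()[:,2];y=G.as_matrix()[:,1];E=lambda *a:Ro.from_euler("xyz",a)
w=[(np.array([.5,.28,.50]),E(-2.84,.01,-3.06),None),(gp-.106*z+.005*y,G,None)][int(sys.argv[1]):]
for i,x in enumerate(gen(w)):print(i,x)
E
python3 t4.py 0
```

```text
[ 0.01 -0.1   0.04  1.63 -0.24  1.33  0.99] [ 0.46 -0.01  0.56] [2.78 0.1  2.47]
n 30 margin 0.114 clear [0.27 0.17 0.1 ] speed [0.17 0.15 0.15 0.15 0.16 0.17 0.17 0.18 0.18 0.2  0.21 0.21 0.2  0.23
 0.21 0.23 0.18 0.19 0.17 0.19 0.18 0.21 0.21 0.21 0.22 0.22 0.22 0.24
 0.23 0.24] q [-0.63  0.58 -0.44  1.84  0.95  1.71  1.35] end [0.47 0.16 0.28]
0 [0.5, 0.7, 0.4, 0.35, 0.05, -0.45]
1 [0.45, 0.7, 0.4, 0.35, 0.1, -0.45]
2 [0.4, 0.75, 0.35, 0.35, 0.05, -0.45]
3 [0.35, 0.8, 0.35, 0.35, 0.05, -0.45]
4 [0.35, 0.8, 0.3, 0.35, 0.1, -0.5]
5 [0.3, 0.85, 0.3, 0.35, 0.05, -0.45]
6 [0.25, 0.85, 0.25, 0.35, 0.05, -0.45]
7 [0.2, 0.9, 0.2, 0.35, 0.1, -0.45]
8 [0.15, 0.85, 0.2, 0.35, 0.05, -0.45]
9 [0.1, 0.95, 0.15, 0.35, 0.05, -0.45]
10 [0.1, 0.9, 0.15, 0.4, 0.1, -0.45]
11 [0.0, 0.95, 0.05, 0.35, 0.05, -0.45]
12 [0.0, 0.9, 0.05, 0.35, 0.05, -0.45]
13 [-0.05, 0.95, 0.05, 0.35, 0.1, -0.45]
14 [-0.1, 0.9, 0.0, 0.35, 0.05, -0.45]
15 [-0.15, 0.9, -0.1, 0.35, 0.05, -0.5]
16 [0.15, -0.15, 0.85, 0.55, 0.1, -0.7]
17 [0.2, -0.1, 0.9, 0.55, 0.1, -0.75]
18 [0.15, -0.05, 0.85, 0.55, 0.1, -0.7]
19 [0.15, 0.05, 0.9, 0.55, 0.1, -0.75]
20 [0.1, 0.05, 0.85, 0.55, 0.1, -0.7]
21 [0.15, 0.15, 0.9, 0.55, 0.1, -0.7]
22 [0.1, 0.2, 0.85, 0.55, 0.1, -0.75]
23 [0.05, 0.25, 0.85, 0.55, 0.1, -0.7]
24 [0.05, 0.35, 0.8, 0.55, 0.1, -0.75]
25 [0.0, 0.35, 0.85, 0.55, 0.15, -0.7]
26 [-0.05, 0.4, 0.75, 0.55, 0.1, -0.75]
27 [-0.05, 0.45, 0.8, 0.55, 0.1, -0.7]
28 [-0.15, 0.5, 0.7, 0.55, 0.1, -0.7]
29 [-0.15, 0.5, 0.75, 0.55, 0.1, -0.75]
```

Call:
move_arm(plan=[[[0.5,0.7,0.4,0.35,0.05,-0.45,1],[0.45,0.7,0.4,0.35,0.1,-0.45,1],[0.4,0.75,0.35,0.35,0.05,-0.45,1],[0.35,0.8,0.35,0.35,0.05,-0.45,1],[0.35,0.8,0.3,0.35,0.1,-0.5,1],[0.3,0.85,0.3,0.35,0.05,-0.45,1],[0.25,0.85,0.25,0.35,0.05,-0.45,1],[0.2,0.9,0.2,0.35,0.1,-0.45,1],[0.15,0.85,0.2,0.35,0.05,-0.45,1],[0.1,0.95,0.15,0.35,0.05,-0.45,1]]])

```text
clock: 10.2
position: [0.4859, 0.1709, 0.5203]
tool_rot: [-3.08, 0.096, 2.95]
force: [-0.3, 0.7, -0.3]
grip_width: 0.0858
finger_force: 0.0
```

Call:
move_arm(plan=[[[0.1,0.9,0.15,0.4,0.1,-0.45,1],[0,0.95,0.05,0.35,0.05,-0.45,1],[0,0.9,0.05,0.35,0.05,-0.45,1],[-0.05,0.95,0.05,0.35,0.1,-0.45,1],[-0.1,0.9,0,0.35,0.05,-0.45,1],[-0.15,0.9,-0.1,0.35,0.05,-0.5,1],[0.15,-0.15,0.85,0.55,0.1,-0.7,1],[0.2,-0.1,0.9,0.55,0.1,-0.75,1],[0.15,-0.05,0.85,0.55,0.1,-0.7,1],[0.15,0.05,0.9,0.55,0.1,-0.75,1]]])

```text
clock: 11.2
position: [0.4896, 0.2428, 0.4344]
tool_rot: [-2.629, -0.166, -2.797]
force: [-0.4, 1.1, 0.4]
grip_width: 0.0853
finger_force: 0.0
```

```bash
python3 t4.py 1
```

```text
[-0.56  0.44 -0.37  1.34  0.5   1.8   1.04] [0.49 0.24 0.43] [-2.63 -0.17 -2.8 ]
n 10 margin 0.134 clear [0.28 0.18 0.11] speed [0.17 0.19 0.2  0.2  0.21 0.23 0.22 0.21 0.23 0.22] q [-0.66  0.59 -0.43  1.84  0.94  1.7   1.33] end [0.47 0.16 0.28]
0 [0.1, 0.1, 0.85, 0.55, 0.1, -0.7]
1 [0.1, 0.15, 0.85, 0.55, 0.1, -0.7]
2 [0.1, 0.2, 0.85, 0.55, 0.1, -0.7]
3 [0.05, 0.25, 0.8, 0.6, 0.1, -0.75]
4 [0.05, 0.3, 0.8, 0.55, 0.1, -0.7]
5 [0.0, 0.35, 0.8, 0.55, 0.05, -0.7]
6 [-0.05, 0.4, 0.8, 0.55, 0.1, -0.7]
7 [-0.1, 0.45, 0.7, 0.55, 0.1, -0.7]
8 [-0.1, 0.45, 0.75, 0.55, 0.1, -0.75]
9 [-0.15, 0.5, 0.65, 0.55, 0.1, -0.7]
```

Call:
move_arm(plan=[[[0.1,0.1,0.85,0.55,0.1,-0.7,1],[0.1,0.15,0.85,0.55,0.1,-0.7,1],[0.1,0.2,0.85,0.55,0.1,-0.7,1],[0.05,0.25,0.8,0.6,0.1,-0.75,1],[0.05,0.3,0.8,0.55,0.1,-0.7,1],[0,0.35,0.8,0.55,0.05,-0.7,1],[-0.05,0.4,0.8,0.55,0.1,-0.7,1],[-0.1,0.45,0.7,0.55,0.1,-0.7,1],[-0.1,0.45,0.75,0.55,0.1,-0.75,1],[-0.15,0.5,0.65,0.55,0.1,-0.7,1]]])

```text
clock: 12.2
position: [0.4667, 0.1597, 0.2838]
tool_rot: [-2.267, -0.731, -2.258]
force: [0.5, 0.5, 0.3]
grip_width: 0.0856
finger_force: 0.0
```

```bash
sed -i 's/^Rt=.*/from plan import Rg; Rt=Rg(-54,-1)/' st.py; python3 st.py
python3 - <<'E'
from workcell import grab_frame
import cv2,pickle,numpy as np
f=grab_frame("side");g=grab_frame("top")
a=cv2.resize(f["color"][200:360,200:360,::-1],(400,400),interpolation=cv2.INTER_CUBIC);b=cv2.resize(g["color"][180:310,180:310,::-1],(400,400),interpolation=cv2.INTER_CUBIC)
cv2.imwrite("pics/pre3.png",np.hstack([a,b]))
E
```

```text
q [-0.67  0.61 -0.43  1.86  0.92  1.7   1.3 ] pos [0.47 0.16 0.28] F [0.46 0.49 0.28] M [0.88 0.34 0.05] w 0.0855703306338987 0.0
err turn tool (deg) [ 0.26 -0.55  0.05]
to gp in target axes (m) [-0.   -0.    0.12]
```

View pics/pre3.png

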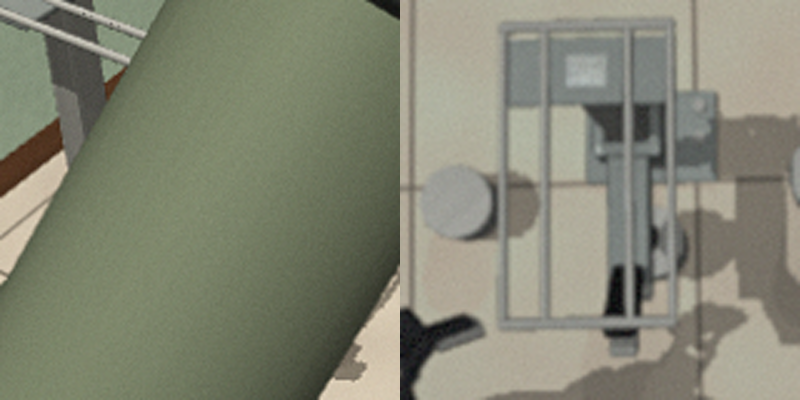

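The side view is blocked by the arm. The top view shows the fingertip at (480,328), left of the grip at (620,320), with the approach clear. I advance by the measured geometry.

```bash
sed -i 's/^s=observe/np.set_printoptions(precision=4,suppress=True)\ns=observe/' st.py; python3 st.py
```

```text
q [-0.67  0.61 -0.43  1.86  0.92  1.7   1.29] pos [0.47 0.16 0.28] F [0.62 0.93 1.28] M [ 0.83  0.33 -0.02] w 0.08535458154481342 0.0
err turn tool (deg) [ 0.2  -0.61  0.11]
to gp in target axes (m) [-0.   -0.01  0.12]
```

Call:
move_arm(plan=[[[0,0,0.7,0,0,0,1],[0,0,0.7,0,0,0,1],[0,0,0.7,0,0,0,1],[0,0,0.7,0,0,0,1],[0,0,0.6,0,0,0,1],[0,0,0.5,0,0,0,1],[0,0,0.4,0,0,0,1],[0,0,0.4,0,0,0,1],[0,0,0.3,0,0,0,1],[0,0,0,0,0,0,1]]])

```text
clock: 13.3
position: [0.5021, 0.0788, 0.237]
tool_rot: [-2.256, -0.72, -2.266]
force: [-0.4, -0.5, 0.3]
grip_width: 0.0857
finger_force: 0.0
```

```bash
python3 st.py
python3 - <<'E'
from workcell import grab_frame
import cv2,numpy as np
f=grab_frame("side");g=grab_frame("top")
a=cv2.resize(f["color"][200:360,200:360,::-1],(400,400),interpolation=cv2.INTER_CUBIC);b=cv2.resize(g["color"][220:310,200:290,::-1],(400,400),interpolation=cv2.INTER_CUBIC)
cv2.imwrite("pics/g4.png",np.hstack([a,b]))
E
```

```text
q [-0.55  0.64 -0.38  1.97  1.05  1.55  1.25] pos [0.5  0.08 0.24] F [-0.4  -0.49  0.34] M [ 0.88  0.37 -0.01] w 0.0857074287184154 0.0
err turn tool (deg) [-0.11 -0.41 -0.63]
to gp in target axes (m) [-0.   -0.    0.02]
```

View pics/g4.png

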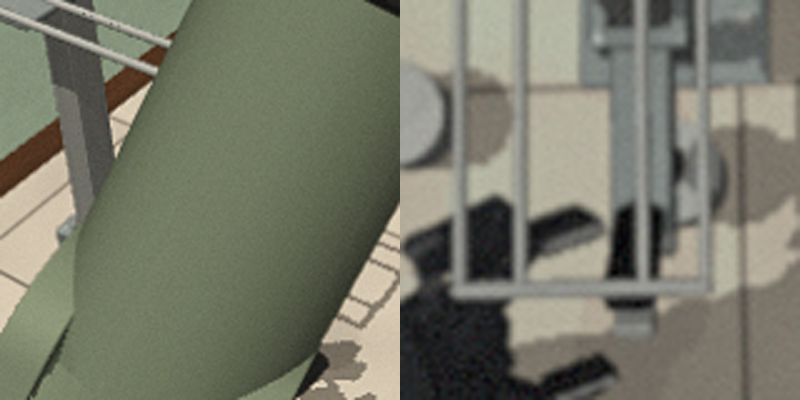

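The fingers flank grip and trigger: tips at (600,218) and (615,368), grip and trigger from (640,215) to (632,330). I go the last 20 mm and close gently.

Call:
move_arm(plan=[[[0,0,0.3,0,0,0,1],[0,0,0.3,0,0,0,1],[0,0,0.3,0,0,0,1],[0,0,0.2,0,0,0,1],[0,0,0,0,0,0,0.2],[0,0,0,0,0,0,0.1],[0,0,0,0,0,0,0.1],[0,0,0,0,0,0,0.1],[0,0,0,0,0,0,0.1],[0,0,0,0,0,0,0.1]]], grip_force=30)

```text
clock: 14.4
position: [0.5089, 0.0617, 0.2266]
tool_rot: [-2.257, -0.72, -2.265]
force: [-5.1, 1.2, -1.3]
grip_width: 0.0469
finger_force: 2.3
```

```bash
sed -i '/^np.set_printoptions/d' st.py; sed -i 's/^print("q"/np.set_printoptions(precision=4,suppress=True)\nprint("q"/' st.py; python3 st.py
```

```text
q [-0.5264  0.6458 -0.3714  1.9912  1.075   1.5149  1.24  ] pos [0.5089 0.0617 0.2266] F [-5.0555  1.2265 -1.3032] M [ 1.1574  0.8601 -0.6832] w 0.046861511540842275 2.2949360869824886
err turn tool (deg) [-0.1055 -0.3555 -0.601 ]
to gp in target axes (m) [-0.0002 -0.0018  0.0023]
```

The contact force is on the front finger at the trigger's rest surface, 25 mm from the grip point, exactly as expected. I close fully.

Call:
move_arm(plan=[[[0,-0.1,0.1,0,0,0,-0.1],[0,0,0,0,0,0,-0.2],[0,0,0,0,0,0,-0.3],[0,0,0,0,0,0,-0.4],[0,0,0,0,0,0,-0.5],[0,0,0,0,0,0,-0.6],[0,0,0,0,0,0,-0.7],[0,0,0,0,0,0,-0.7],[0,0,0,0,0,0,-0.7],[0,0,0,0,0,0,-0.7]]], grip_force=40)

```text
clock: 15.4
position: [0.5134, 0.0605, 0.2276]
tool_rot: [-2.254, -0.717, -2.264]
force: [21.3, 1.0, 1.1]
grip_width: 0.0251
finger_force: 40.3
```

```bash
python3 st.py
```

```text
q [-0.5221  0.6456 -0.3685  1.987   1.083   1.5122  1.2447] pos [0.5134 0.0605 0.2276] F [21.2961  0.9857  1.0679] M [ 0.9083 -0.3501  3.2628] w 0.025135905797012973 40.31746191903949
err turn tool (deg) [-0.2886 -0.236  -0.724 ]
to gp in target axes (m) [0.0005 0.0024 0.0003]
```

The grip is held at 25 mm width. I relieve the side force first, then lower about 28 mm.

Call:
move_arm(plan=[[[0,-0.1,0,0,0,0,-0.7],[0,-0.1,0,0,0,0,-0.7],[0,0,0,0,0,0,-0.7],[-0.12,0.1,0.08,0,0,0,-0.7],[-0.12,0.1,0.08,0,0,0,-0.7],[-0.12,0.1,0.08,0,0,0,-0.7],[-0.12,0.1,0.08,0,0,0,-0.7],[-0.12,0.1,0.08,0,0,0,-0.7],[-0.12,0.1,0.08,0,0,0,-0.7],[0,0,0,0,0,0,-0.7]]])

```text
clock: 16.4
position: [0.5143, 0.0606, 0.2075]
tool_rot: [-2.258, -0.721, -2.264]
force: [-3.6, 1.9, -5.4]
grip_width: 0.0231
finger_force: 43.3
```

```bash
python3 st.py
python3 - <<'E'
from plan import *
print(Rg(-54,-1).inv().apply([0,0,-1]))
from workcell import observe
s=observe();print(Ro.from_euler("xyz",s["tool_rot"]).inv().apply([0,0,-1]))
E
```

```text
q [-0.5242  0.6835 -0.3636  1.9869  1.093   1.4981  1.216 ] pos [0.5143 0.0606 0.2075] F [-3.579   1.921  -5.3917] M [ 2.2249  2.5998 -0.9522] w 0.023089599485798 43.285111002624035
err turn tool (deg) [-0.0466 -0.3664 -0.5166]
to gp in target axes (m) [ 0.0144 -0.0084 -0.0096]
[-0.66  0.57  0.48]
[-0.66  0.58  0.48]
```

Run:
```python
from workcell import grab_frame
import cv2,numpy as np,pickle
f=grab_frame("side");g=grab_frame("top");pickle.dump(g,open("top5.pkl","wb"))
a=cv2.resize(f["color"][240:400,180:340,::-1],(400,400),interpolation=cv2.INTER_CUBIC);b=cv2.resize(g["color"][220:310,200:290,::-1],(400,400),interpolation=cv2.INTER_CUBIC)
cv2.imwrite("pics/g5.png",np.hstack([a,b]))
```

```text
(no output)
```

View pics/g5.png

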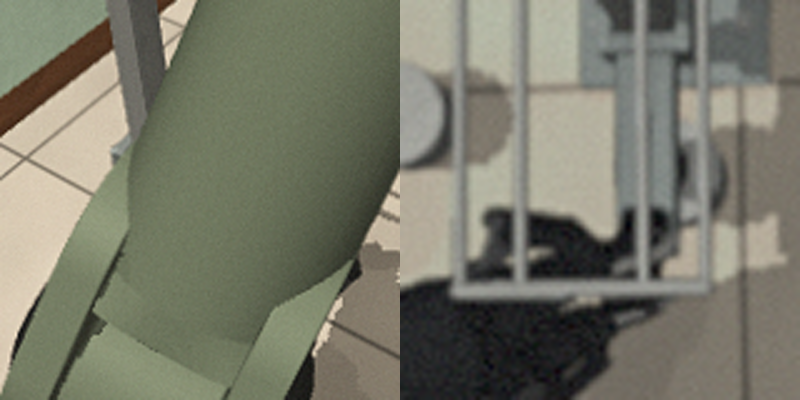

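The side view shows the sleeve's top corner moved from about (224,292) to (226,302), so the arm slides with the tool by about 20 mm. I continue down slowly, watching the force.

Call:
move_arm(plan=[[[-0.08,0.07,0.06,0,0,0,-0.7],[-0.08,0.07,0.06,0,0,0,-0.7],[-0.08,0.07,0.06,0,0,0,-0.7],[-0.08,0.07,0.06,0,0,0,-0.7],[-0.08,0.07,0.06,0,0,0,-0.7],[0,0,0,0,0,0,-0.7],[0,0,0,0,0,0,-0.7],[0,0,0,0,0,0,-0.7],[0,0,0,0,0,0,-0.7],[0,0,0,0,0,0,-0.7]]])

```text
clock: 17.5
position: [0.5143, 0.0606, 0.1953]
tool_rot: [-2.259, -0.721, -2.263]
force: [-6.6, 3.8, -4.3]
grip_width: 0.023
finger_force: 42.9
```

Call:
move_arm(plan=[[[-0.04,0.035,0.03,0,0,0,-0.7],[-0.04,0.035,0.03,0,0,0,-0.7],[-0.04,0.035,0.03,0,0,0,-0.7],[-0.04,0.035,0.03,0,0,0,-0.7],[0,0,0,0,0,0,-0.7],[0,0,0,0,0,0,-0.7],[0,0,0,0,0,0,-0.7],[0,0,0,0,0,0,-0.7],[0,0,0,0,0,0,-0.7],[0,0,0,0,0,0,-0.7]]])

```text
clock: 18.5
position: [0.5143, 0.0606, 0.1906]
tool_rot: [-2.259, -0.721, -2.263]
force: [-9.0, 4.7, -1.7]
grip_width: 0.0231
finger_force: 43.1
```

Call:
move_arm(plan=[[[-0.04,0.035,0.03,0,0,0,-0.7],[-0.04,0.03,0.03,0,0,0,-0.7],[-0.04,0.03,0.03,0,0,0,-0.7],[0,0,0,0,0,0,-0.7],[0,0,0,0,0,0,-0.7],[0,0,0,0,0,0,-0.7],[0,0,0,0,0,0,-0.7],[0,0,0,0,0,0,-0.7],[0,0,0,0,0,0,-0.7],[0,0,0,0,0,0,-0.7]]])

```text
clock: 19.5
position: [0.5143, 0.0606, 0.187]
tool_rot: [-2.259, -0.721, -2.263]
force: [-11.4, 5.7, -1.1]
grip_width: 0.0229
finger_force: 42.3
```

```bash
python3 st.py
```

```text
q [-0.5276  0.7209 -0.3589  1.9904  1.1067  1.4822  1.1798] pos [0.5143 0.0606 0.187 ] F [-11.3977   5.7292  -1.0987] M [ 1.8305  2.805  -1.7831] w 0.022899684917336106 42.283925274387
err turn tool (deg) [-0.0235 -0.3467 -0.511 ]
to gp in target axes (m) [ 0.0279 -0.0201 -0.0195]
```

Call:
move_arm(plan=[[[0.015,0.06,-0.055,0,0,0,-0.7],[-0.04,0.035,0.03,0,0,0,-0.7],[-0.04,0.035,0.03,0,0,0,-0.7],[-0.04,0.035,0.03,0,0,0,-0.7],[0,0,0,0,0,0,-0.7],[0,0,0,0,0,0,-0.7],[0,0,0,0,0,0,-0.7],[0,0,0,0,0,0,-0.7],[0,0,0,0,0,0,-0.7],[0,0,0,0,0,0,-0.7]]])

```text
clock: 20.5
position: [0.5142, 0.0607, 0.1839]
tool_rot: [-2.256, -0.72, -2.265]
force: [4.8, -2.1, -1.8]
grip_width: 0.0232
finger_force: 48.6
```

```bash
python3 st.py
```

```text
q [-0.5295  0.7271 -0.3577  1.9916  1.1097  1.4805  1.1705] pos [0.5142 0.0607 0.1839] F [ 4.7787 -2.0905 -1.7842] M [1.1793 1.4208 0.4015] w 0.02315924704416571 48.63347289618105
err turn tool (deg) [-0.1281 -0.3713 -0.6284]
to gp in target axes (m) [ 0.0299 -0.022  -0.0209]
```

Call:
move_arm(plan=[[[-0.04,0.035,0.03,0,0,0,-0.7],[-0.04,0.035,0.03,0,0,0,-0.7],[-0.04,0.035,0.03,0,0,0,-0.7],[0,0,0,0,0,0,-0.7],[0,0,0,0,0,0,-0.7],[0,0,0,0,0,0,-0.7],[0,0,0,0,0,0,-0.7],[0,0,0,0,0,0,-0.7],[0,0,0,0,0,0,-0.7],[0,0,0,0,0,0,-0.7]]])

```text
clock: 21.5
position: [0.5142, 0.0607, 0.1802]
tool_rot: [-2.256, -0.72, -2.265]
force: [6.2, -1.4, -0.5]
grip_width: 0.0231
finger_force: 48.7
```

Call:
move_arm(plan=[[[-0.03,0.06,0.01,0,0,0,-0.7],[-0.04,0.035,0.03,0,0,0,-0.7],[-0.04,0.035,0.03,0,0,0,-0.7],[0,0,0,0,0,0,-0.7],[0,0,0,0,0,0,-0.7],[0,0,0,0,0,0,-0.7],[0,0,0,0,0,0,-0.7],[0,0,0,0,0,0,-0.7],[0,0,0,0,0,0,-0.7],[0,0,0,0,0,0,-0.7]]])

```text
clock: 22.5
position: [0.5142, 0.0607, 0.1772]
tool_rot: [-2.254, -0.719, -2.266]
force: [10.3, -3.0, 4.0]
grip_width: 0.0229
finger_force: 52.1
```

Call:
move_arm(plan=[[[-0.04,0.03,0.03,0,0,0,-0.7],[-0.04,0.03,0.03,0,0,0,-0.7],[0,0,0,0,0,0,-0.7],[0,0,0,0,0,0,-0.7],[0,0,0,0,0,0,-0.7],[0,0,0,0,0,0,-0.7],[0,0,0,0,0,0,-0.7],[0,0,0,0,0,0,-0.7],[0,0,0,0,0,0,-0.7],[0,0,0,0,0,0,-0.7]]])

```text
clock: 23.5
position: [0.5142, 0.0606, 0.175]
tool_rot: [-2.254, -0.719, -2.267]
force: [7.0, -2.0, 6.3]
grip_width: 0.0232
finger_force: 51.8
```

```bash
python3 st.py
```

```text
q [-0.5318  0.7444 -0.3552  1.9928  1.1167  1.4746  1.1529] pos [0.5142 0.0606 0.175 ] F [ 7.0464 -1.9964  6.2815] M [-0.0132  0.8403  0.6786] w 0.02316502603322252 51.78133641835302
err turn tool (deg) [-0.2014 -0.4019 -0.679 ]
to gp in target axes (m) [ 0.0359 -0.0271 -0.0252]
```

The slope of about 1 N/mm matches the spring, so contact was at z≈0.1787 and the spring is now squeezed about 3.7 mm. I go 3.3 mm more.

Call:
move_arm(plan=[[[-0.04,0.03,0.03,0,0,0,-0.7],[-0.04,0.03,0.03,0,0,0,-0.7],[-0.04,0.03,0.02,0,0,0,-0.7],[0,0,0,0,0,0,-0.7],[0,0,0,0,0,0,-0.7],[0,0,0,0,0,0,-0.7],[0,0,0,0,0,0,-0.7],[0,0,0,0,0,0,-0.7],[0,0,0,0,0,0,-0.7],[0,0,0,0,0,0,-0.7]]])

```text
clock: 24.5
position: [0.5142, 0.0606, 0.1718]
tool_rot: [-2.253, -0.72, -2.267]
force: [4.7, -1.6, 9.1]
grip_width: 0.0231
finger_force: 51.5
```

```bash
python3 st.py
```

```text
q [-0.5325  0.7509 -0.3543  1.9925  1.1188  1.4729  1.1474] pos [0.5142 0.0606 0.1718] F [ 4.7211 -1.6175  9.1489] M [-0.477   0.9184  0.1975] w 0.023096442305438347 51.549776871688664
err turn tool (deg) [-0.1983 -0.438  -0.6778]
to gp in target axes (m) [ 0.038  -0.029  -0.0268]
```

The spring force is about 10 N, which is half way. I let go gently while holding position.

Call:
move_arm(plan=[[[0,0,0,0,0,0,-0.3],[0,0,0,0,0,0,-0.2],[0,0,0,0,0,0,-0.1],[0,0,0,0,0,0,0],[0,0,0,0,0,0,0.2],[0,0,0,0,0,0,0.4],[0,0,0,0,0,0,0.7],[0,0,0,0,0,0,1],[0,0,0,0,0,0,1],[0,0,0,0,0,0,1]]])

```text
clock: 25.5
position: [0.514, 0.0609, 0.1711]
tool_rot: [-2.255, -0.72, -2.265]
force: [-0.3, 0.1, 0.0]
grip_width: 0.0854
finger_force: 0.0
```

Call:
move_arm(plan=[[[0,0.25,0,0,0,0,1],[0,0,0,0,0,0,1],[0,0,-0.3,0,0,0,1],[0,0,-0.5,0,0,0,1],[0,0,-0.5,0,0,0,1],[0,0,-0.6,0,0,0,1],[0,0,-0.6,0,0,0,1],[0,0,-0.6,0,0,0,1],[0,0,-0.6,0,0,0,1],[0,0,-0.6,0,0,0,1]]])

```text
clock: 26.5
position: [0.4813, 0.1321, 0.2096]
tool_rot: [-2.256, -0.72, -2.265]
force: [0.1, 0.2, -0.0]
grip_width: 0.0854
finger_force: 0.0
```

```bash
python3 st.py
```

```text
q [-0.6347  0.7112 -0.4062  1.9218  0.9965  1.5892  1.1759] pos [0.4813 0.1321 0.2096] F [ 0.1084  0.1925 -0.0224] M [0.8612 0.3436 0.0219] w 0.08544712152047025 0.0
err turn tool (deg) [-0.1406 -0.3635 -0.635 ]
to gp in target axes (m) [ 0.0391 -0.0348  0.0603]
```

Call:
move_arm(plan=[[[0.1,0,-0.6,0,0,0,1],[0.2,0,-0.6,0,0,0,1],[0.4,0,-0.6,0,0,0,1],[0.4,0,-0.6,0,0,0,1],[0.4,0,-0.6,0,0,0,1],[0.4,0,-0.6,0,0,0,1],[0.4,0,-0.6,0,0,0,1],[0.4,0,-0.6,0,0,0,1],[0.4,0,-0.6,0,0,0,1],[0,0,0,0,0,0,1]]])

```text
clock: 27.5
position: [0.4157, 0.1846, 0.3025]
tool_rot: [-2.256, -0.718, -2.264]
force: [0.4, 0.9, -0.1]
grip_width: 0.0852
finger_force: 0.0
```

```bash
python3 st.py
python3 - <<'E'
from workcell import grab_frame
import cv2,numpy as np,pickle
f=grab_frame("side");g=grab_frame("top");T=pickle.load(open("top0.pkl","rb"))["color"]
a=cv2.resize(f["color"][240:400,180:340,::-1],(400,400),interpolation=cv2.INTER_CUBIC);b=cv2.resize(g["color"][160:340,180:480,::-1],(400,240),interpolation=cv2.INTER_CUBIC);c=cv2.resize(T[160:340,180:480,::-1],(400,240),interpolation=cv2.INTER_CUBIC)
cv2.imwrite("pics/end.png",np.hstack([np.pad(a,((0,80),(0,0),(0,0))),np.vstack([b,c])]))
E
```

```text
q [-0.7367  0.5667 -0.4736  1.8796  0.8442  1.7586  1.2299] pos [0.4157 0.1846 0.3025] F [ 0.41    0.9051 -0.1401] M [ 0.9048  0.3898 -0.027 ] w 0.08519300441765208 0.0
err turn tool (deg) [-0.172  -0.2479 -0.6655]
to gp in target axes (m) [-0.0226 -0.0356  0.1693]
```

View pics/end.png

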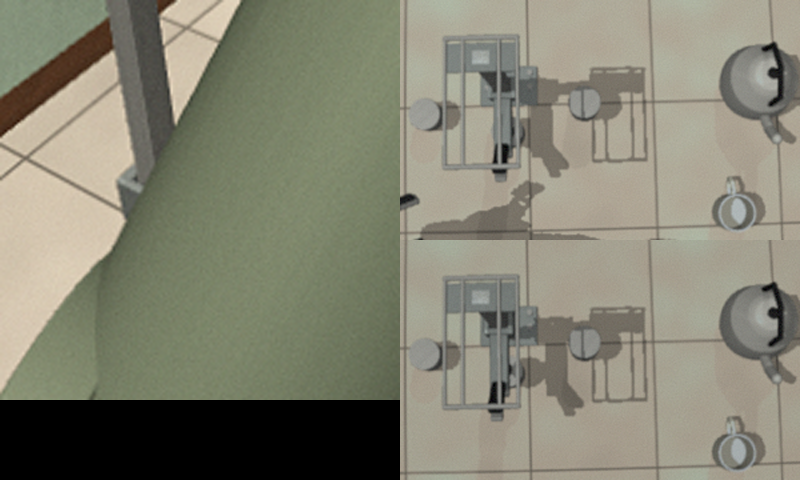

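The sleeve corner stays low at side pixel (228,312). In the before/after top views the tins, cup and kettle are in the same places, the tool is clear, and the trigger is released. I hand the job in.

```bash
python3 -c "from workcell import job_done; print(job_done())"
```

```text
the job is handed in; nothing more can be done
None
```

The job is handed in: by the wrist force, the press arm was let go with the foot's spring about half squeezed (about 10 N) on the lid. The last pictures show the arm still down and the side tins, cup and kettle in place. The foot and its tin were mostly hidden from view, and no verdict came back.

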